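# Put the gate keys away in the key box

## Robot

A 6-joint arm with a two-finger parallel gripper is mounted at the origin on the work surface. World frame = base frame: x ahead of the robot, y to its left, z up, the work surface at z = 0. Lengths are in mm, angles in degrees, forces in N, time in s.
With the tool pointing down it reaches from about 350 to 850 mm from the base axis. Payload 8.1 kg.
Tool frame: the origin (TCP) lies on the centre line of the jaws, within the pads' length; the fingertips stand 14 mm ahead of it and the grasp point (between the pads) lies 5 mm behind it; z points along the fingers, y is the line along which they close (so a half turn about z gives the same grasp; the last joint's range is limited). The gripper opens to 85 mm and grips with 20 to 120 N. Pads are 22 mm wide; open, the fingers measure 114 mm over their backs; the gripper's body (76 mm by 85 mm) begins 54 mm behind the grasp point. The pads swing forward as they close: fully open they stand 13 mm farther back than shut.
Start: joints at [-77.372, 7.471, 85.268, -0, 87.261, -4.893], TCP at [180.654, -572.162, 245.292] pointing down, gripper open.
Joint ranges: [-169.43, 169.43], [-51.17, 129.36], [1.28, 143.12], [-76.62, 256.62], [0, 156.53], [-152.29, 152.29]. Speed limits (degrees/s): [136.94, 136.94, 159.86, 180, 180, 180].

## Interface

Orientations are given as [roll, pitch, yaw] about the fixed x, y, z axes, in that order (R = Rz(yaw) Ry(pitch) Rx(roll)).
In Python, from bench import sense, snapshot, camera_info, hand_in gives the robot as it stands. The module is installed in compiled form; this text tells all that it offers.
- The arm moves only by the tool apply_moves, never from a script. Its argument "deltas" is a list of rows, each a list of 7 numbers: the shift along the tool's x, y, z scaled (see below), then the turn, a rotation vector about the tool's x, y, z scaled (see below), then the opening, from 0 (shut) to 1 (fully open). In form: [[dx, dy, dz, ax, ay, az, claw], ...]. A call has 1 to 8 rows; each row shifts and turns the commanded pose from where the row before left it, along the tool's axes as they then stand; what a row does not reach is not made up. The controller multiplies each number of a shift by 0.03 m and each number of a turn by 0.08 rad. A row lasts 1/8 s, in which the tool goes at most 62.5 mm and 10.7 degrees, less where a joint would pass 70% of its speed; a pose out of reach is approached as far as the arm can. A call with a number of a shift or a turn outside -1 to 1 is refused whole. A call with a gripper value outside its range is refused whole. The fingers move at their own pace and stop on an object; "grip_force" is the grip in N (left out, the last holds). Time passes only in rows, so rows that do not move let the fingers close. It gives the time, the measured TCP pose, the force, the opening and the grip force at its end, in the units of the state.
- sense(): the state, without advancing time (a new reading comes with each control period).
- snapshot(name): name is "side" or "top" or "wrist"; returns the picture (420x560x3 uint8, red, green, blue); there is no depth.
- camera_info(name): a dict with "vertical_fov" (degrees; the focal length in pixels is half the picture's height over the tangent of half this angle, whatever the lens; pixels are square), "cx", "cy" (the principal point, pixels), "origin" and "rotation" of the camera in the world; the wrist camera has in their place "tool_from_camera" (4x4, takes a point from camera to tool coordinates, whose origin is the TCP and whose axes are the flange's). Camera axes: x right, y up, looking along -z (the intrinsics and any distortion apply to the point x, -y, -z); pixel columns grow to the right and rows downward; lengths in mm; the calibration is good to about 2 mm. The wrist camera is an equidistant fisheye: a pixel r from the principal point sees the ray r / f radians off the axis. A picture is of the moment at which its call begins: read the wrist's pose just before it. camera_info takes no time and is no camera call.
- hand_in(): hands the job in; it is judged then, once.
The state is a dict: "time": time; "joint_pos": joint angles; "qd": joint speeds; "joint_efforts": joint torques, N m; "tool_pos": TCP position; "tcp_rot": TCP orientation; "ft_force": force on the tool from outside, world axes, zero at the start; "wrist_torque": the same for the moment, N m; "finger_gap": finger opening in mm; "grip_force": force on a finger pad.
Only numpy, scipy, OpenCV 4.12 (cv2) and the standard library are available. Lean on these libraries where they do the work, as an engineer would, in place of code of your own. Each camera call takes 0.05 s, during which the arm holds its last target. There are 200 camera calls.

## Task

Lower the front flap of the walnut key box all the way, pick the gate keys - the bronze ones with a round eye, three or four of them - out of the cluttered bamboo tray, and hang each by its eye on a peg of its own inside the box. Then push the flap fully shut. Leave the padlock, the torch, the glass stone and the tap key in the tray, and do not disturb the mug or the oil bottle.

Things in the scene. Friction and masses are not known exactly. Their poses are not given: they have to be found in the camera images.
- keybox: walnut key box standing on the ledge, fixed: 110 mm deep (x), 284 mm wide (y), 170 mm high, walls 12 mm, floor 15 mm thick, open at the top. Origin: centre of its underside; x points into the box, from the front (x = -55 mm, towards the robot) to the back panel (inner face at x = 43 mm). Position and yaw vary.
- peg1 (a point): outer tip of steel peg 1 of four (box y = 90 mm), at box x = -6 mm, 182 mm above the ledge; axes as the box's. The peg is a 9 mm round bar that rises at 33 degrees from the back panel (root 150 mm high) towards the front, 58 mm long with 4.5 mm of round end beyond this point, so what hangs on it slides back to the panel.
- peg2 (a point): outer tip of steel peg 2 of four (box y = 30 mm), at box x = -6 mm, 182 mm above the ledge; axes as the box's. The peg is a 9 mm round bar that rises at 33 degrees from the back panel (root 150 mm high) towards the front, 58 mm long with 4.5 mm of round end beyond this point, so what hangs on it slides back to the panel.
- peg3 (a point): outer tip of steel peg 3 of four (box y = -30 mm), at box x = -6 mm, 182 mm above the ledge; axes as the box's. The peg is a 9 mm round bar that rises at 33 degrees from the back panel (root 150 mm high) towards the front, 58 mm long with 4.5 mm of round end beyond this point, so what hangs on it slides back to the panel.
- peg4 (a point): outer tip of steel peg 4 of four (box y = -90 mm), at box x = -6 mm, 182 mm above the ledge; axes as the box's. The peg is a 9 mm round bar that rises at 33 degrees from the back panel (root 150 mm high) towards the front, 58 mm long with 4.5 mm of round end beyond this point, so what hangs on it slides back to the panel.
- flap (a joint): drop-front flap of the key box, hinged along its lower edge: 0 = shut (upright against the box), grows as its top comes down towards the robot, 1.4 rad = fully open (a stop, nearly level). Starts shut or a little ajar. The hinge is stiff: the flap stays where it is left; moving it takes up to about 4 N at the tab.
- flap_tab (a point): middle of the wooden pull tab on the flap's free edge: the tab is 24 mm wide (along the hinge, so it can be pinched from above at any angle), 12 mm thick, and stands 38 mm beyond the edge of the flap (12 mm thick, 284 mm wide); this point is 24 mm beyond the edge.
- flap_hinge (a point): middle of the flap's hinge axis, at the box's front, 20 mm above the ledge; the axis runs along the box's y. At angle q the tab's point lies from here at box x = -176 sin q - 7 cos q mm and z = 176 cos q - 7 sin q mm.
- key1: bronze aluminium gate key, 138 mm, 70 g. Origin: under the shank at the centre of mass; x runs towards the round eye, z across the flat side. Shank 10 mm wide (y), 10 mm thick (z), free for fingers from x = -33 to +15 mm. Eye: ring 55 mm outside, 33 mm hole, 10 mm thick, centre at x = 45 mm; toothed bit 30 mm wide, 6 mm thick, tip at x = -66 mm. Starts flat in the tray; may be absent.
- key2: bronze aluminium gate key, 138 mm, 70 g. Origin: under the shank at the centre of mass; x runs towards the round eye, z across the flat side. Shank 10 mm wide (y), 10 mm thick (z), free for fingers from x = -33 to +15 mm. Eye: ring 55 mm outside, 33 mm hole, 10 mm thick, centre at x = 45 mm; toothed bit 30 mm wide, 6 mm thick, tip at x = -66 mm. Starts flat in the tray; may be absent.
- key3: bronze aluminium gate key, 138 mm, 70 g. Origin: under the shank at the centre of mass; x runs towards the round eye, z across the flat side. Shank 10 mm wide (y), 10 mm thick (z), free for fingers from x = -33 to +15 mm. Eye: ring 55 mm outside, 33 mm hole, 10 mm thick, centre at x = 45 mm; toothed bit 30 mm wide, 6 mm thick, tip at x = -66 mm. Starts flat in the tray; may be absent.
- key4: bronze aluminium gate key, 138 mm, 70 g. Origin: under the shank at the centre of mass; x runs towards the round eye, z across the flat side. Shank 10 mm wide (y), 10 mm thick (z), free for fingers from x = -33 to +15 mm. Eye: ring 55 mm outside, 33 mm hole, 10 mm thick, centre at x = 45 mm; toothed bit 30 mm wide, 6 mm thick, tip at x = -66 mm. Starts flat in the tray; may be absent.
- key1_eye (a point): centre of the hole in the eye of key1, mid-thickness. When the key hangs it lies about 140 mm above the ledge, some 12 mm below its peg's axis.
- key2_eye (a point): centre of the hole in the eye of key2, mid-thickness. When the key hangs it lies about 140 mm above the ledge, some 12 mm below its peg's axis.
- key3_eye (a point): centre of the hole in the eye of key3, mid-thickness. When the key hangs it lies about 140 mm above the ledge, some 12 mm below its peg's axis.
- key4_eye (a point): centre of the hole in the eye of key4, mid-thickness. When the key hangs it lies about 140 mm above the ledge, some 12 mm below its peg's axis.
- tray: bamboo tray, fixed, 340 mm (x) by 320 mm (y) and 28 mm high outside, walls and floor 6 mm. Origin: centre of its underside. Its position and yaw vary.
- padlock: nickel padlock lying flat in the tray, body 45 x 52 x 22 mm, shackle 37 mm beyond it along +x. Origin under the body's centre. Stays in the tray.
- torch: orange plastic torch with a toggle switch, 125 mm long (x), 34 mm thick, in the tray. Origin under its middle. Stays in the tray.
- stone: green glass paperweight stone, 50 mm across, 25 mm high, in the tray. Origin under its middle. Stays in the tray.
- tapkey: dark steel T-handled tap key, 120 mm long (x), its T 63 mm wide at the +x end, 14 mm thick, no eye, in the tray. Origin under its middle. Stays in the tray.
- mug: white mug, 80 mm across, 90 mm high, standing on the ledge; a bystander. Origin under its middle.
- oiler: green oil bottle, 56 mm across, 150 mm high, standing between tray and box at the back; a bystander. Origin under its middle.
Not all that is in view belongs to the job. What is shaped like the key4 but pink or purple is not meant.

How it is judged:
By the outcome, as a careful person would: the job done as asked, in the order asked, and still so for the second after the job is handed in, with the robot touching nothing.
Of key1, key2, key3, key4 only 3 to 4 are there at a start; the rules pass over those that are not, and their reading is None.
At some moment in a run one of key1, key2, key3, key4 may be knocked a few centimetres aside while the robot is not near it.
Once in a run the grip may slacken for a moment while it holds something.
It also fails if it takes over 208 s, if anything falls off the work surface, if the arm or the gripper's body presses on something with over 40 N, if the wrist force passes 120 N, or if a joint passes its speed limit or range.

## Working session

There is one attempt and no reset: what is moved stays moved. The work goes in short steps, Python scripts to look and compute and a tool call to move; the robot and the scene stay as the last step left them, time stands still between calls to the robot, and variables do not carry over. Pictures are saved under pics/ and viewed, at most 14 in all, crops included, and the job is handed in when it is done.

Besides the shell and the picture viewer there is one more tool, called after "Request:" as name(argument=value, ...) on one line, values as JSON. apply_moves: Moves the arm, as the interface text tells. Its arguments: {"type":"object","properties":{"deltas":{"type":"array"},"grip_force":{"type":"number"}},"required":["deltas"]}

```bash
mkdir -p pics; python3 - <<'E'
from bench import *
import cv2
for n in ["top","side"]:
    im=snapshot(n); cv2.imwrite(f"pics/{n}0.png",im[:,:,::-1])
    print(n,camera_info(n))
print(camera_info("wrist")); print(sense())
E
```

```text
top {'vertical_fov': 54.936919905942084, 'cx': 283.07934551009623, 'cy': 203.2534060791998, 'origin': array([ 306.11208501,  -30.31207442, 1308.15988058]), 'rotation': array([ 1.04302465e+01, -6.58313303e-02, -8.85102256e+01])}
side {'vertical_fov': 46.69154589673303, 'cx': 282.2929364839126, 'cy': 214.86489637561908, 'origin': array([-128.82100923,  958.30146828, 1254.62208892]), 'rotation': array([  46.00580034,   -1.05612408, -146.64766023])}
{'vertical_fov': 65.70646984690485, 'cx': 281.28229596455316, 'cy': 209.0592343660978, 'tool_from_camera': array([[-3.68448540e-04,  9.51653915e-01,  3.07172085e-01,
         7.83158607e+01],
       [ 9.99999800e-01,  5.08789599e-04, -3.76802300e-04,
        -1.88762381e+00],
       [-5.14871346e-04,  3.07171885e-01, -9.51653912e-01,
        -1.28650364e+02],
       [ 0.00000000e+00,  0.00000000e+00,  0.00000000e+00,
         1.00000000e+00]])}
{'time': 0.1, 'joint_pos': array([-7.73722294e+01,  7.51089547e+00,  8.53243063e+01,  4.04382207e-04,
        8.72614521e+01, -4.89300796e+00]), 'qd': array([-0.01563739, -0.0569024 , -0.0895961 , -0.06605501, -0.03813985,
        0.02634383]), 'joint_efforts': array([ 1.52706871e-03, -5.70951962e+01, -5.01939833e+01, -1.84940063e-04,
        8.18384928e-03, -2.30712362e-05]), 'tool_pos': array([ 180.5501157 , -571.68811419,  244.33597899]), 'tcp_rot': array([-1.79903733e+02, -8.64652931e-03,  1.75207516e+01]), 'ft_force': array([-0.65675238,  0.08658424, -0.4504128 ]), 'wrist_torque': array([-0.02465131,  0.0197756 , -0.00803706]), 'grip_force': 0.0, 'finger_gap': 84.9864632070977}
```

View pics/top0.png

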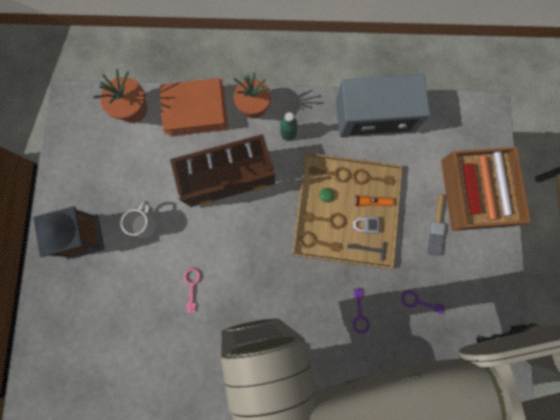

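View pics/side0.png

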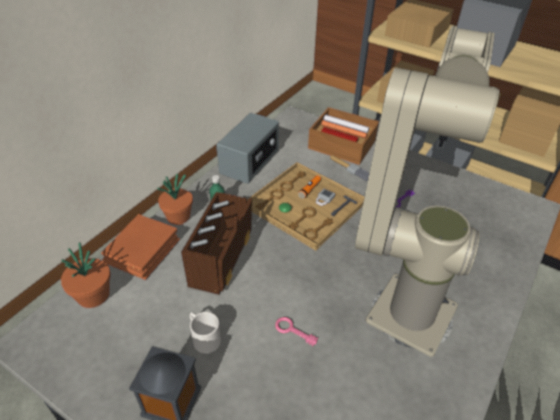

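The top view shows the box near (222,170), the tray near (348,212) with four bronze keys (eyes at about (344,174), (362,177), (338,221) and (309,240)), and the mug at (134,222). The oil bottle is at (289,127). The pink and purple keys lie outside the tray.

```bash
cat > h.py <<'E'
import numpy as np, cv2
from bench import *
from scipy.spatial.transform import Rotation as R
def rot(rpy): return R.from_euler('xyz',rpy,degrees=True).as_matrix()
def cam(name,s=None):
    c=camera_info(name); f=210/np.tan(np.radians(c['vertical_fov']/2))
    if name=='wrist':
        s=s or sense(); T=np.array(c['tool_from_camera']); Rt=rot(s['tcp_rot'])
        return dict(f=f,cx=c['cx'],cy=c['cy'],o=Rt@T[:3,3]+s['tool_pos'],R=Rt@T[:3,:3],fish=True)
    return dict(f=f,cx=c['cx'],cy=c['cy'],o=np.array(c['origin']),R=rot(c['rotation']),fish=False)
def ray(C,u,v):
    x=(u-C['cx'])/C['f']; y=(v-C['cy'])/C['f']
    if C['fish']:
        r=np.hypot(x,y); k=np.sin(r)/r if r>1e-9 else 1
        d=np.array([x*k,-y*k,-np.cos(r)])
    else: d=np.array([x,-y,-1.])
    return C['R']@d
def plane(C,u,v,z):
    d=ray(C,u,v); return C['o']+d*(z-C['o'][2])/d[2]
def proj(C,p):
    q=C['R'].T@(np.asarray(p,float)-C['o']); x,y,z=q[0],-q[1],-q[2]
    if C['fish']:
        r=np.hypot(x,y); t=np.arctan2(r,z); k=t/r if r>1e-9 else 1/z
        return np.array([C['cx']+C['f']*x*k,C['cy']+C['f']*y*k])
    return np.array([C['cx']+C['f']*x/z,C['cy']+C['f']*y/z])
def snap(name,fn=None,k=1):
    s=sense(); im=snapshot(name)
    if fn: cv2.imwrite(f'pics/{fn}.png',cv2.resize(im[:,:,::-1],None,fx=k,fy=k,interpolation=cv2.INTER_CUBIC))
    return im,cam(name,s)
def go(p,rpy=None,s=None):
    """print total delta in row units (tool axes): shift/30mm, turn/0.08rad"""
    s=s or sense(); Rt=rot(s['tcp_rot']); d=Rt.T@(np.asarray(p,float)-s['tool_pos'])
    Rn=rot(rpy) if rpy is not None else Rt
    w=R.from_matrix(Rt.T@Rn).as_rotvec()
    print('shift',np.round(d/30,2),'turn',np.round(w/.08,2))
E
python3 - <<'E'
from h import *
im=cv2.imread('pics/top0.png'); C=cam('top')
cv2.imwrite('pics/t1.png',cv2.resize(im[110:290,150:430],None,fx=2.85,fy=2.85,interpolation=cv2.INTER_CUBIC))
for n,u,v,z in [('trayTL',307,156,28),('TR',403,163,28),('BR',395,266,28),('BL',294,257,28),('boxFL',180,204,170),('boxFR',274,180,170),('boxBL',171,158,170),('boxBR',265,138,170),('mug',134,222,45),('oil',289,117,150),
 ('p1',190,166,182),('p4',250,152,182)]:
    print(n,plane(C,u,v,z).round())
E
```

```text
trayTL [ 702. -100.   28.]
TR [ 686. -416.   28.]
BR [ 351. -381.   28.]
BL [371. -64.  28.]
boxFL [506. 269. 170.]
boxFR [583.   2. 170.]
boxBL [642. 305. 170.]
boxBR [710.  32. 170.]
mug [466. 442.  45.]
oil [786. -37. 150.]
p1 [616. 245. 182.]
p4 [662.  74. 182.]
```

View pics/t1.png

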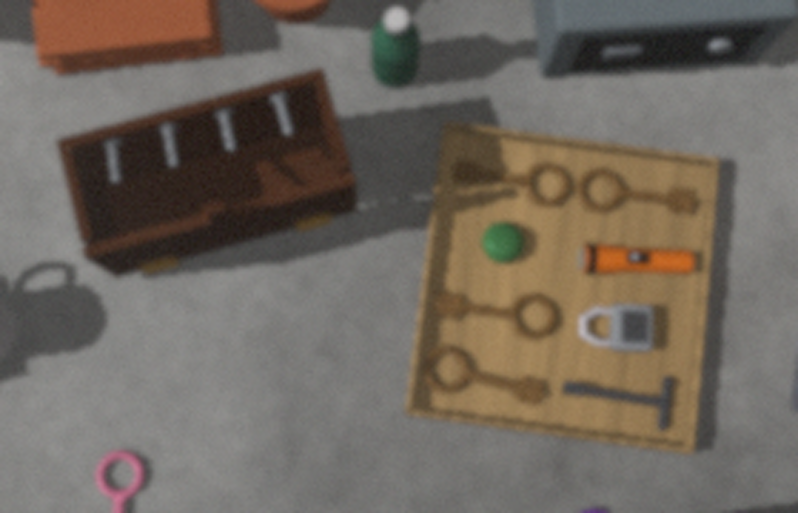

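The zoomed crop shows four keys in the tray, with eyes at about (552,184), (604,190), (537,315) and (450,368) in the crop. The box's yaw is about 15° and its flap is nearly shut. I'll move the wrist camera above the box.

Request:
apply_moves(deltas=[[0.86, -0.78, -0.2, 0, 0, 0, 1], [0.86, -0.78, -0.2, 0, 0, 0, 1], [0.86, -0.78, -0.2, 0, 0, 0, 1], [0.86, -0.78, -0.2, 0, 0, 0, 1], [0.86, -0.78, -0.2, 0, 0, 0, 1], [0.86, -0.78, -0.2, 0, 0, 0, 1], [0.86, -0.78, -0.2, 0, 0, 0, 1], [0.86, -0.78, -0.2, 0, 0, 0, 1]])

```text
time: 1.1
tool_pos: [321.4, -330.3, 293.1]
tcp_rot: [-180.0, 0.0, 17.5]
ft_force: [0.2, 0.1, 0.3]
finger_gap: 85.5
grip_force: 0.0
```

Request:
apply_moves(deltas=[[0.86, -0.78, -0.2, 0, 0, 0, 1], [0.86, -0.78, -0.2, 0, 0, 0, 1], [0.86, -0.78, -0.2, 0, 0, 0, 1], [0.86, -0.78, -0.2, 0, 0, 0, 1], [0.86, -0.78, -0.2, 0, 0, 0, 1], [0.86, -0.78, -0.2, 0, 0, 0, 1], [0.86, -0.78, -0.2, 0, 0, 0, 1], [0.86, -0.78, -0.2, 0, 0, 0, 1]])

```text
time: 2.1
tool_pos: [461.9, -89.7, 341.1]
tcp_rot: [-180.0, 0.0, 17.5]
ft_force: [0.5, 0.2, 0.0]
finger_gap: 85.5
grip_force: 0.0
```

Request:
apply_moves(deltas=[[0.86, -0.78, 0, 0, 0, 0, 1], [0.86, -0.78, 0, 0, 0, 0, 1], [0.86, -0.78, 0, 0, 0, 0, 1], [0.86, -0.78, 0, 0, 0, 0, 1], [0.86, -0.78, 0, 0, 0, 0, 1], [0.86, -0.78, 0, 0, 0, 0, 1], [0.86, -0.78, 0, 0, 0, 0, 1], [0, 0, 0, 0, 0, 0, 1]])

```text
time: 3.1
tool_pos: [584.7, 121.6, 340.0]
tcp_rot: [-180.0, 0.1, 17.7]
ft_force: [-0.8, 0.2, -0.3]
finger_gap: 85.8
grip_force: 0.0
```

```bash
python3 - <<'E'
from h import *
im,C=snap('wrist','w1')
s=sense(); print(s['time'],s['tool_pos'],s['tcp_rot'],s['joint_pos'])
E
```

```text
3.15 [584.35078401 120.47122852 340.2238599 ] [-1.79985801e+02  1.08637929e-01  1.76166931e+01] [ 6.73008310e+00  5.95991008e+00  7.70898310e+01 -6.62467296e-03
  9.70596234e+01  7.91125956e+01]
```

View pics/w1.png

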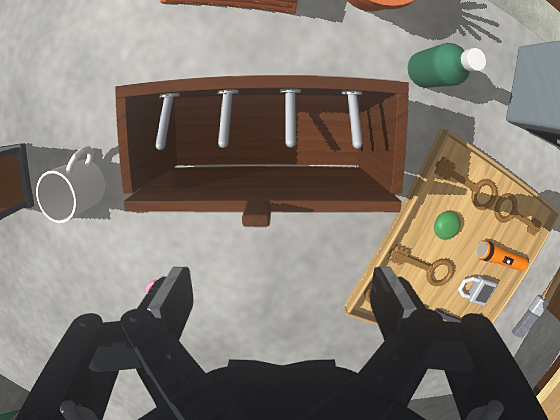

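The wrist view shows the peg tips at about (162,143), (224,142), (290,143) and (356,143). The back corners of the box are at (117,86) and (408,82), and the tab is at (257,214) with the flap slightly ajar.

```bash
python3 - <<'E'
from h import *
s=sense(); C=cam('wrist',s); im=cv2.imread('pics/w1.png')
P=[plane(C,u,v,182) for u,v in [(162,144),(224,143),(290,144),(356,144)]]
B=[plane(C,u,v,170) for u,v in [(117,86),(408,82)]]
print(np.round(P,0)); print(np.round(B,0))
for n,a,b in [('peg',P[3],P[0]),('back',B[1],B[0])]:
    d=a-b; print(n,np.degrees(np.arctan2(d[0],-d[1])),np.hypot(*d[:2]))
yaw=np.radians(14.8)
for n,z,u,v in [('tabtopL',209,246,202),('tabtopR',209,269,203)]: print(n,plane(C,u,v,z).round())
cv2.imwrite('pics/tabc.png',cv2.resize(im[130:240,200:320],None,fx=5,fy=5,interpolation=cv2.INTER_CUBIC))
E
```

```text
[[597. 242. 182.]
 [613. 185. 182.]
 [630. 129. 182.]
 [649.  72. 182.]]
[[638. 308. 170.]
 [723.  41. 170.]]
peg 17.04604762585057 176.91373383843055
back 17.47620208886024 280.45031946811
tabtopL [575. 150. 209.]
tabtopR [580. 132. 209.]
```

View pics/tabc.png

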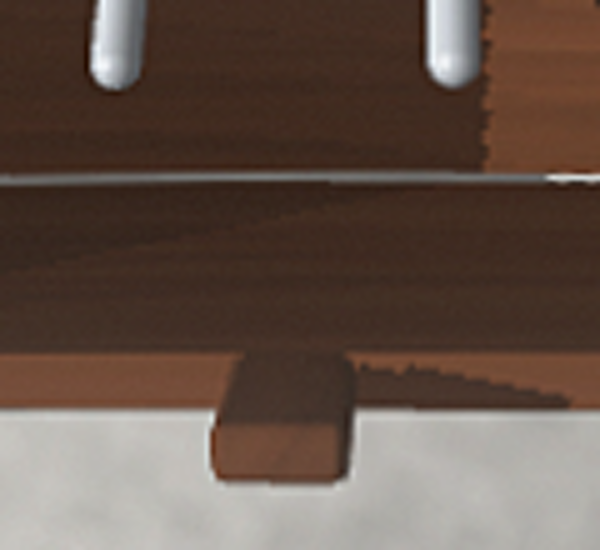

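The crop shows the tab's end face centred at about (256,220) in the full picture, with the flap ajar. I'll intersect that ray with the box's mid-plane.

```bash
cat >> h.py <<'E'
BYAW=17.2; BO=np.array([628.,158.5,0]); BR=rot([0,0,BYAW])
def b2w(p): return BO+BR@np.asarray(p,float)
def w2b(p): return BR.T@(np.asarray(p,float)-BO)
def tab(q,r=176,o=7): return b2w([-55-r*np.sin(q)-o*np.cos(q),0,20+r*np.cos(q)-o*np.sin(q)])
E
python3 - <<'E'
from h import *
C=cam('wrist'); o=w2b(C['o'])
for u,v in [(256,220.4),(256,214.4),(256,226.4),(258,201)]:
    d=BR.T@ray(C,u,v); p=o-d*o[1]/d[1]; print(p.round(1), end=' ')
    h=p-[-55,0,20]; print('r',np.hypot(h[0],h[2]).round(), 'ang',np.degrees(np.arctan2(-h[0],h[2])).round(1))
# radial constraint r=190 within y=0 unstable? intersect ray (box xz) with circle r=190
for u,v in [(256,220.4)]:
    d=BR.T@ray(C,u,v); t=np.linspace(100,500,4001)[:,None]; p=o+t*d-[-55,0,20]; r=np.hypot(p[:,0],p[:,2]); i=np.where(np.diff(np.sign(r-190.1)))[0]
    for k in i: print(p[k].round(1),np.degrees(np.arctan2(-p[k,0],p[k,2])).round(1))
E
```

```text
[-69.9   0.  206.6] r 187.0 ang 4.6
[-64.9   0.  205.4] r 186.0 ang 3.1
[-74.9   0.  208. ] r 189.0 ang 6.1
[-60.7   0.  179.1] r 159.0 ang 2.1
[-13.8  -0.2 189.7] 4.2
```

```bash
python3 - <<'E'
from h import *
t=b2w([-69,0,196]); print(t); go(t,[180,0,17.2])
c=None
for q in np.append(np.linspace(.04,1.4,18),1.43):
    p=tab(q,182); l=w2b(p)
    if c is not None: print(round(q,2),np.round([(l[0]-c[0])/30,-(l[2]-c[2])/30],2).tolist())
    c=l
E
```

```text
[562.08579301 138.09614455 196.        ]
shift [-0.52 -0.78  4.81] turn [-0.    0.02  0.09]
0.12 [-0.48, 0.06]
0.2 [-0.48, 0.1]
0.28 [-0.47, 0.13]
0.36 [-0.45, 0.17]
0.44 [-0.44, 0.21]
0.52 [-0.42, 0.24]
0.6 [-0.4, 0.27]
0.68 [-0.38, 0.3]
0.76 [-0.35, 0.33]
0.84 [-0.32, 0.36]
0.92 [-0.29, 0.39]
1.0 [-0.26, 0.41]
1.08 [-0.23, 0.43]
1.16 [-0.19, 0.44]
1.24 [-0.16, 0.46]
1.32 [-0.12, 0.47]
1.4 [-0.08, 0.48]
1.43 [-0.02, 0.18]
```

Request:
apply_moves(deltas=[[-0.26, -0.39, 0.4, 0, 0, 0.09, 1], [-0.26, -0.39, 0.4, 0, 0, 0, 1], [0, 0, 0.7, 0, 0, 0, 1], [0, 0, 0.8, 0, 0, 0, 1], [0, 0, 0.8, 0, 0, 0, 1], [0, 0, 0.8, 0, 0, 0, 1], [0, 0, 0.5, 0, 0, 0, 1], [0, 0, 0.4, 0, 0, 0, 1]], grip_force=40)

```text
time: 4.15
tool_pos: [562.5, 136.8, 196.9]
tcp_rot: [180.0, 0.0, 17.1]
ft_force: [0.5, 0.2, -0.1]
finger_gap: 85.8
grip_force: 0.0
```

Request:
apply_moves(deltas=[[0, 0, 0, 0, 0, 0, 0], [0, 0, 0, 0, 0, 0, 0], [0, 0, 0, 0, 0, 0, 0], [0, 0, 0, 0, 0, 0, 0], [0, 0, 0, 0, 0, 0, 0]])

```text
time: 4.78
tool_pos: [563.1, 138.1, 198.4]
tcp_rot: [-180.0, -0.1, 17.1]
ft_force: [-1.6, 3.1, 5.6]
finger_gap: 23.2
grip_force: 40.9
```

```bash
python3 - <<'E'
from h import *
s=sense(); print(w2b(s['tool_pos']).round(1),s['tcp_rot'].round(1),s['finger_gap'],s['grip_force'])
E
```

```text
[-68.1  -0.3 198.4] [-1.80e+02 -1.00e-01  1.71e+01] 23.198221544370256 40.90133249759674
```

Request:
apply_moves(deltas=[[-0.48, 0, 0.06, 0, 0, 0, 0], [-0.48, 0, 0.1, 0, 0, 0, 0], [-0.47, 0, 0.13, 0, 0, 0, 0], [-0.45, 0, 0.17, 0, 0, 0, 0], [-0.44, 0, 0.21, 0, 0, 0, 0], [-0.42, 0, 0.24, 0, 0, 0, 0]])

```text
time: 5.52
tool_pos: [485.1, 113.5, 171.6]
tcp_rot: [180.0, -0.2, 17.1]
ft_force: [-0.3, 2.0, 6.0]
finger_gap: 23.1
grip_force: 42.6
```

Request:
apply_moves(deltas=[[-0.4, 0, 0.27, 0, 0, 0, 0], [-0.38, 0, 0.3, 0, 0, 0, 0], [-0.35, 0, 0.33, 0, 0, 0, 0], [-0.32, 0, 0.36, 0, 0, 0, 0], [-0.29, 0, 0.39, 0, 0, 0, 0], [-0.26, 0, 0.41, 0, 0, 0, 0]])

```text
time: 6.28
tool_pos: [426.8, 95.1, 108.6]
tcp_rot: [179.9, -0.0, 17.1]
ft_force: [-1.4, -0.8, 5.1]
finger_gap: 23.0
grip_force: 44.1
```

Request:
apply_moves(deltas=[[-0.23, 0, 0.43, 0, 0, 0, 0], [-0.19, 0, 0.44, 0, 0, 0, 0], [-0.16, 0, 0.46, 0, 0, 0, 0], [-0.12, 0, 0.47, 0, 0, 0, 0], [-0.08, 0, 0.48, 0, 0, 0, 0], [0, 0, 0.1, 0, 0, 0, 0], [0, 0, 0, 0, 0, 0, 0]])

```text
time: 7.15
tool_pos: [403.8, 88.0, 36.7]
tcp_rot: [179.9, 0.1, 17.1]
ft_force: [-5.8, -7.0, 6.4]
finger_gap: 23.0
grip_force: 45.9
```

```bash
python3 - <<'E'
from h import *
s=sense(); print(w2b(s['tool_pos']).round(1),w2b(tab(1.4,182)).round(1),s['ft_force'].round(1),s['finger_gap'],s['grip_force'])
E
```

```text
[-235.    -1.1   36.7] [-235.5    0.    44. ] [-5.8 -7.   6.4] 22.959031252044863 45.8637535572052
```

Request:
apply_moves(deltas=[[0, 0, 0.1, 0, 0, 0, 0], [0, 0, 0.1, 0, 0, 0, 0], [0, 0, 0, 0, 0, 0, 0]])

```text
time: 7.52
tool_pos: [405.2, 88.3, 34.6]
tcp_rot: [179.9, 0.1, 17.1]
ft_force: [-26.5, -8.0, 54.5]
finger_gap: 22.9
grip_force: 54.9
```

Request:
apply_moves(deltas=[[0, 0, 0, 0, 0, 0, 0.9], [0, 0, 0, 0, 0, 0, 1], [0, 0, 0, 0, 0, 0, 1], [0, 0, -0.3, 0, 0, 0, 1], [0, 0, -0.8, 0, 0, 0, 1], [0, 0, -0.8, 0, 0, 0, 1], [0, 0, -0.8, 0, 0, 0, 1]])

```text
time: 8.4
tool_pos: [404.3, 88.7, 113.0]
tcp_rot: [-180.0, -0.0, 17.1]
ft_force: [0.4, 0.3, -0.3]
finger_gap: 85.1
grip_force: 0.0
```

```bash
python3 - <<'E'
from h import *
im,C=snap('top')
cv2.imwrite('pics/t2.png',cv2.resize(im[110:290,150:430,::-1],None,fx=2.85,fy=2.85,interpolation=cv2.INTER_CUBIC))
p=tab(1.4,190); print(proj(C,p)); print(proj(C,tab(1.3,190)),sense()['joint_pos'].round(1))
T=[plane(C,150+u/2.85,110+v/2.85,z).round() for u,v,z in [(552,184,11),(470,172,11),(604,190,11),(685,200,11),(537,315,11),(452,302,11),(450,368,11),(537,388,11),(445,125,28),(718,160,28),(693,450,28),(408,410,28)]]
print(np.array(T)[:,:2].tolist())
E
```

```text
[245.87214985 247.46982641]
[245.0397308  245.93015076] [  5.3 -16.8 122.    0.   74.6  78.2]
[[647.0, -224.0], [658.0, -128.0], [641.0, -284.0], [632.0, -378.0], [493.0, -206.0], [505.0, -110.0], [430.0, -108.0], [410.0, -206.0], [709.0, -97.0], [676.0, -412.0], [345.0, -376.0], [381.0, -62.0]]
```

View pics/t2.png

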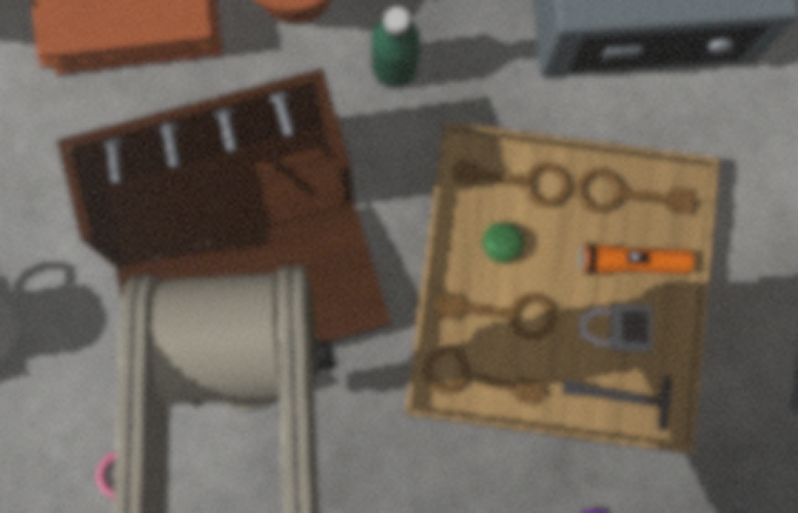

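The picture shows the flap lying fully open, and it also pressed against its stop. All four keys are still in the tray. Next I move above the lower-left key (eye near (430,-108)).

```bash
cat >> h.py <<'E'
def screw(p,rpy,N,s=None):
    """one row which, repeated N times, gets to the pose"""
    s=s or sense(); Rt=rot(s['tcp_rot']); D=Rt.T@(np.asarray(p,float)-s['tool_pos'])
    w=R.from_matrix(Rt.T@rot(rpy)).as_rotvec()/N
    S=sum(R.from_rotvec(w*k).as_matrix() for k in range(N))
    print(N,'rows of',np.round(np.linalg.solve(S,D)/30,2).tolist(),np.round(w/.08,2).tolist())
E
python3 - <<'E'
from h import *
s=dict(sense()); s['tool_pos']=s['tool_pos']+[0,0,150]
screw([440,-170,270],[180,0,78],16,s)
E
```

```text
16 rows of [-0.35, 0.45, -0.01] [0.0, -0.0, -0.83]
```

Request:
apply_moves(deltas=[[0, 0, -1, 0, 0, 0, 1], [0, 0, -1, 0, 0, 0, 1], [0, 0, -1, 0, 0, 0, 1], [0, 0, -1, 0, 0, 0, 0.6], [0, 0, -1, 0, 0, 0, 0.5]])

```text
time: 9.07
tool_pos: [404.2, 88.7, 262.9]
tcp_rot: [-180.0, -0.0, 17.1]
ft_force: [-0.5, 0.5, 0.6]
finger_gap: 51.7
grip_force: 0.0
```

Request:
apply_moves(deltas=[[-0.35, 0.45, 0, 0, 0, -0.83, 0.5], [-0.35, 0.45, 0, 0, 0, -0.83, 0.5], [-0.35, 0.45, 0, 0, 0, -0.83, 0.5], [-0.35, 0.45, 0, 0, 0, -0.83, 0.5], [-0.35, 0.45, 0, 0, 0, -0.83, 0.5], [-0.35, 0.45, 0, 0, 0, -0.83, 0.5], [-0.35, 0.45, 0, 0, 0, -0.83, 0.5], [-0.35, 0.45, 0, 0, 0, -0.83, 0.5]])

```text
time: 10.07
tool_pos: [386.8, -45.9, 261.9]
tcp_rot: [180.0, -0.0, 47.7]
ft_force: [0.5, -0.4, 0.2]
finger_gap: 42.9
grip_force: 0.0
```

Request:
apply_moves(deltas=[[-0.35, 0.45, 0, 0, 0, -0.83, 0.5], [-0.35, 0.45, 0, 0, 0, -0.83, 0.5], [-0.35, 0.45, 0, 0, 0, -0.83, 0.5], [-0.35, 0.45, 0, 0, 0, -0.83, 0.5], [-0.35, 0.45, 0, 0, 0, -0.83, 0.5], [-0.35, 0.45, 0, 0, 0, -0.83, 0.5], [-0.35, 0.45, 0, 0, 0, -0.83, 0.5], [-0.35, 0.45, 0, 0, 0, -0.83, 0.5]])

```text
time: 11.08
tool_pos: [439.8, -170.4, 261.8]
tcp_rot: [-180.0, -0.0, 78.1]
ft_force: [0.6, -0.4, -0.1]
finger_gap: 42.9
grip_force: 0.0
```

```bash
python3 - <<'E'
from h import *
im,C=snap('wrist','w2'); s=sense(); print(s['tool_pos'].round(1),s['tcp_rot'].round(1),s['finger_gap'],s['joint_pos'].round())
E
```

```text
[ 440.5 -171.7  261.7] [180.    0.   78.3] 42.805909833750654 [-27. -13. 103.  -0.  90. -16.]
```

View pics/w2.png

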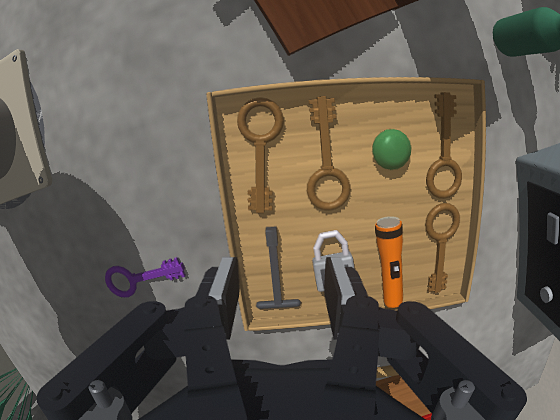

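The view shows the four keys: eyes at (261,121), (328,188), (444,177) and (442,220), with bits at (261,200), (322,110), (445,105) and (437,280). The stone, torch, padlock and tap key are clear of the shanks.

```bash
cat >> h.py <<'E'
def keys(im,C,z=11,dbg=None):
    """bronze blobs with a hole: (eye xy, centre-of-grasp xy, yaw)"""
    f=im.astype(float)+1; r,g,b=f[...,0],f[...,1],f[...,2]
    m=((g/r<.76)&(b/r<.47)&(r>25)&(r<190)&(g/r>.5)).astype(np.uint8)*255
    m=cv2.morphologyEx(m,cv2.MORPH_CLOSE,np.ones((2,2),np.uint8))
    if dbg: cv2.imwrite(f'pics/{dbg}.png',m)
    cs,h=cv2.findContours(m,cv2.RETR_CCOMP,cv2.CHAIN_APPROX_NONE); out=[]
    if h is None: return out
    for i,c in enumerate(cs):
        if h[0][i][3]>=0: continue
        A=cv2.contourArea(c)
        if A<500 or A>20000: continue
        ho=[cs[j] for j in range(len(cs)) if h[0][j][3]==i and cv2.contourArea(cs[j])>150]
        if len(ho)!=1: continue
        M=cv2.moments(ho[0]); e=plane(C,M['m10']/M['m00'],M['m01']/M['m00'],z)
        P=np.array([plane(C,*p[0],z) for p in c])[:,:2]-e[:2]
        far=P[np.argmax(np.hypot(*P.T))]; u=-far/np.hypot(*far)
        t=P@u; n=np.array([-u[1],u[0]])
        for _ in range(3):
            t=P@u; n=np.array([-u[1],u[0]]); k=(t<-32)&(t>-78)
            if k.sum()<10: break
            off=(P[k]@n); mid=(off.max()+off.min())/2
            a,b0=np.polyfit(t[k],off,1); u=u+a*n; u/=np.hypot(*u)
        out.append(dict(eye=e[:2].round(1),yaw=np.degrees(np.arctan2(u[1],u[0])).round(1),far=round(float(np.hypot(*far)),1),pix=(M['m10']/M['m00'],M['m01']/M['m00']),grasp=(e[:2]-53*u).round(1)))
    return out
E
python3 - <<'E'
from h import *
im=cv2.imread('pics/w2.png')[:,:,::-1]; C=cam('wrist')
for u,v in [(261,180),(261,102),(325,150),(445,145),(442,250),(290,150),(440,70+50),(230,300),(420,150),(380,100)]: print((u,v),im[v,u],(im[v,u]/im[v,u,0]).round(2))
for k in keys(im,C,dbg='m2'): print(k)
E
```

```text
(261, 180) [120  90  51] [1.   0.75 0.42]
(261, 102) [123  92  54] [1.   0.75 0.44]
(325, 150) [123  91  52] [1.   0.74 0.42]
(445, 145) [121  88  50] [1.   0.73 0.41]
(442, 250) [119  87  49] [1.   0.73 0.41]
(290, 150) [173 140  91] [1.   0.81 0.53]
(440, 120) [87 71 47] [1.   0.82 0.54]
(230, 300) [33 30 29] [1.   0.91 0.88]
(420, 150) [165 133  87] [1.   0.81 0.53]
(380, 100) [104  86  58] [1.   0.83 0.56]
{'eye': array([ 643. , -276.7]), 'yaw': np.float64(84.9), 'far': 114.6, 'pix': (443.55219669488105, 222.2664248286981), 'grasp': array([ 638.2, -329.5])}
{'eye': array([ 428.9, -102.4]), 'yaw': np.float64(77.4), 'far': 113.3, 'pix': (260.112906567226, 120.02693184172362), 'grasp': array([ 417.3, -154.2])}
{'eye': array([ 492.5, -200.2]), 'yaw': np.float64(-96.1), 'far': 110.7, 'pix': (328.9086513994911, 189.2058524173028), 'grasp': array([ 498.1, -147.5])}
{'eye': array([ 647.9, -215.9]), 'yaw': np.float64(-96.4), 'far': 107.0, 'pix': (444.87595287595286, 178.6216216216216), 'grasp': array([ 653.8, -163.2])}
```

```bash
python3 - <<'E'
from h import *
screw([417.3,-154.2,60],[180,0,77.4],8)
E
```

```text
8 rows of [0.05, -0.11, 0.84] [0.0, 0.0, 0.02]
```

Request:
apply_moves(deltas=[[0.05, -0.11, 0.84, 0, 0, 0.02, 0.35], [0.05, -0.11, 0.84, 0, 0, 0.02, 0.35], [0.05, -0.11, 0.84, 0, 0, 0.02, 0.35], [0.05, -0.11, 0.84, 0, 0, 0.02, 0.35], [0.05, -0.11, 0.84, 0, 0, 0.02, 0.35], [0.05, -0.11, 0.84, 0, 0, 0.02, 0.35], [0.05, -0.11, 0.84, 0, 0, 0.02, 0.35], [0.05, -0.11, 0.84, 0, 0, 0.02, 0.35]])

```text
time: 12.12
tool_pos: [416.2, -152.2, 59.5]
tcp_rot: [180.0, -0.0, 77.2]
ft_force: [0.0, -0.2, 0.5]
finger_gap: 29.9
grip_force: 0.0
```

Request:
apply_moves(deltas=[[0, 0, 0.4, 0, 0, 0, 0.35], [0, 0, 0.4, 0, 0, 0, 0.35], [0, 0, 0.3, 0, 0, 0, 0.35], [0, 0, 0.1, 0, 0, 0, 0.35], [0, 0, 0, 0, 0, 0, 0.35]])

```text
time: 12.75
tool_pos: [416.6, -152.7, 24.3]
tcp_rot: [180.0, 0.0, 77.2]
ft_force: [0.7, 0.3, 0.1]
finger_gap: 30.1
grip_force: 0.0
```

Request:
apply_moves(deltas=[[0, 0, 0.03, 0, 0, 0, 0], [0, 0, 0, 0, 0, 0, 0], [0, 0, 0, 0, 0, 0, 0], [0, 0, 0, 0, 0, 0, 0], [0, 0, 0, 0, 0, 0, 0]], grip_force=70)

```text
time: 13.38
tool_pos: [417.0, -152.8, 24.0]
tcp_rot: [179.9, 0.0, 77.2]
ft_force: [-1.1, 0.8, 5.4]
finger_gap: 6.9
grip_force: 69.1
```

```bash
python3 - <<'E'
from h import *
im,C=snap('wrist','w3'); s=sense(); print(s['tool_pos'].round(1),s['tcp_rot'].round(1),s['finger_gap'],s['grip_force'])
Rt=rot(s['tcp_rot'])
for k in keys(im,C): print(k['eye'],k['yaw'],(Rt.T@(np.append(k['eye'],11)-s['tool_pos'])).round(1))
E
```

```text
[ 417.  -152.8   24. ] [179.9   0.   77.2] 7.3270880358634125 69.1462254524231
```

Request:
apply_moves(deltas=[[0, 0, -0.3, 0, 0, 0, 0], [0, 0, -0.7, 0, 0, 0, 0], [0, 0, -0.8, 0, 0, 0, 0], [0, 0, -0.8, 0, 0, 0, 0], [0, 0, -0.8, 0, 0, 0, 0], [0, 0, -0.8, 0, 0, 0, 0], [0, 0, 0, 0, 0, 0, 0]])

```text
time: 14.3
tool_pos: [417.7, -153.2, 151.5]
tcp_rot: [179.8, 0.1, 77.2]
ft_force: [0.9, -0.1, -0.9]
finger_gap: 7.6
grip_force: 68.6
```

```bash
python3 - <<'E'
from h import *
im,C=snap('wrist','w4'); s=sense(); print(s['tool_pos'].round(1),s['tcp_rot'].round(1),s['finger_gap'],s['grip_force'])
E
```

```text
[ 416.9 -152.8  149.9] [179.9   0.   77.2] 7.381231781708717 68.55613231658936
```

View pics/w4.png

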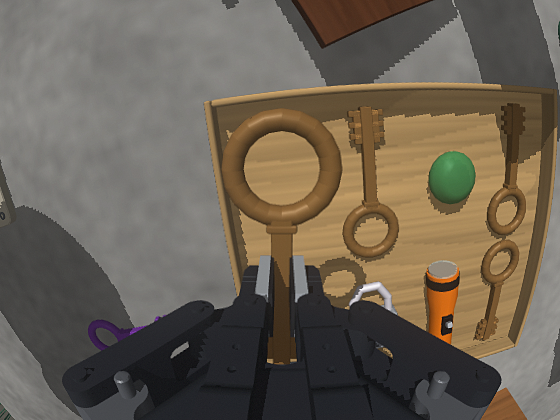

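The key is held by the shank, with its eye at (282,168) on the tool's +x side. Now I compute the eye in the tool frame and plan the hang pose.

```bash
cat >> h.py <<'E'
def eyetool(u,v,zt):
    """eye pixel -> tool-frame point at tool z = zt"""
    c=camera_info('wrist'); T=np.array(c['tool_from_camera']); f=210/np.tan(np.radians(c['vertical_fov']/2))
    C=dict(f=f,cx=c['cx'],cy=c['cy'],o=T[:3,3],R=T[:3,:3],fish=True); return plane(C,u,v,zt)
def hangR(flip=False,tilt=33):
    """tool z along the peg into the box; tool x up (flip: down)"""
    a=np.radians(tilt); z=np.array([np.cos(a),0,-np.sin(a)]); x=np.array([np.sin(a),0,np.cos(a)])*(-1 if flip else 1)
    return BR@np.column_stack([x,np.cross(z,x),z])
def rpy(M): return R.from_matrix(M).as_euler('xyz',degrees=True)
PEG={1:90,2:30,3:-30,4:-90}
def hang(peg,eye_t,s,flip=False,down=4,dy=0):
    """TCP pose so that the eye (tool frame) is s mm down the peg past its tip point; s<0 = before it"""
    M=hangR(flip); a=np.radians(33); d=np.array([np.cos(a),0,-np.sin(a)]); n=np.array([np.sin(a),0,np.cos(a)])
    e=b2w(np.array([-6,PEG[peg]+dy,182])+s*d-down*n); return e-M@np.asarray(eye_t),rpy(M)
E
python3 - <<'E'
from h import *
for z in (9,12): print(eyetool(282,168,z).round(1))
e=eyetool(282,168,11)
for pg in (1,2,3,4):
  for s in (-60,25): p,r=hang(pg,e,s); print(pg,s,p.round(),r.round(1))
E
```

```text
[54.2 -0.9  9. ]
[53.6 -0.9 12. ]
1 -60 [509. 215. 172.] [180.  -57.   17.2]
1 25 [577. 236. 126.] [180.  -57.   17.2]
2 -60 [527. 158. 172.] [180.  -57.   17.2]
2 25 [595. 179. 126.] [180.  -57.   17.2]
3 -60 [544. 100. 172.] [180.  -57.   17.2]
3 25 [613. 121. 126.] [180.  -57.   17.2]
4 -60 [562.  43. 172.] [180.  -57.   17.2]
4 25 [630.  64. 126.] [180.  -57.   17.2]
```

```bash
python3 - <<'E'
from h import *
s=dict(sense()); s['tool_pos']=s['tool_pos']+[0,0,90]
screw([470,170,260],[180,-57,17.2],24,s)
E
```

```text
24 rows of [0.4, -0.24, 0.15] [-0.27, 0.47, 0.5]
```

Request:
apply_moves(deltas=[[0, 0, -1, 0, 0, 0, 0], [0, 0, -1, 0, 0, 0, 0], [0, 0, -1, 0, 0, 0, 0]])

```text
time: 14.72
tool_pos: [415.6, -152.2, 238.3]
tcp_rot: [-179.8, -0.0, 77.2]
ft_force: [0.6, -0.6, -0.6]
finger_gap: 7.1
grip_force: 68.6
```

Request:
apply_moves(deltas=[[0.4, -0.24, 0.15, -0.27, 0.47, 0.5, 0], [0.4, -0.24, 0.15, -0.27, 0.47, 0.5, 0], [0.4, -0.24, 0.15, -0.27, 0.47, 0.5, 0], [0.4, -0.24, 0.15, -0.27, 0.47, 0.5, 0], [0.4, -0.24, 0.15, -0.27, 0.47, 0.5, 0], [0.4, -0.24, 0.15, -0.27, 0.47, 0.5, 0], [0.4, -0.24, 0.15, -0.27, 0.47, 0.5, 0], [0.4, -0.24, 0.15, -0.27, 0.47, 0.5, 0]])

```text
time: 15.72
tool_pos: [399.3, -39.2, 211.5]
tcp_rot: [172.9, -18.5, 59.8]
ft_force: [0.7, -0.1, 0.1]
finger_gap: 7.5
grip_force: 68.6
```

Request:
apply_moves(deltas=[[0.4, -0.24, 0.15, -0.27, 0.47, 0.5, 0], [0.4, -0.24, 0.15, -0.27, 0.47, 0.5, 0], [0.4, -0.24, 0.15, -0.27, 0.47, 0.5, 0], [0.4, -0.24, 0.15, -0.27, 0.47, 0.5, 0], [0.4, -0.24, 0.15, -0.27, 0.47, 0.5, 0], [0.4, -0.24, 0.15, -0.27, 0.47, 0.5, 0], [0.4, -0.24, 0.15, -0.27, 0.47, 0.5, 0], [0.4, -0.24, 0.15, -0.27, 0.47, 0.5, 0]])

```text
time: 16.73
tool_pos: [454.6, 68.1, 213.0]
tcp_rot: [173.1, -37.4, 41.6]
ft_force: [-0.4, 0.0, -0.8]
finger_gap: 7.2
grip_force: 68.8
```

Request:
apply_moves(deltas=[[0.4, -0.24, 0.15, -0.27, 0.47, 0.5, 0], [0.4, -0.24, 0.15, -0.27, 0.47, 0.5, 0], [0.4, -0.24, 0.15, -0.27, 0.47, 0.5, 0], [0.4, -0.24, 0.15, -0.27, 0.47, 0.5, 0], [0.4, -0.24, 0.15, -0.27, 0.47, 0.5, 0], [0.4, -0.24, 0.15, -0.27, 0.47, 0.5, 0], [0.4, -0.24, 0.15, -0.27, 0.47, 0.5, 0], [0.4, -0.24, 0.15, -0.27, 0.47, 0.5, 0]])

```text
time: 17.73
tool_pos: [533.1, 164.7, 259.4]
tcp_rot: [-177.7, -54.6, 16.2]
ft_force: [-0.3, 0.9, -1.3]
finger_gap: 6.9
grip_force: 68.8
```

```bash
python3 - <<'E'
from h import *
s=sense(); print(s['tool_pos'].round(1),s['tcp_rot'].round(1),s['finger_gap'],s['joint_pos'].round(1))
e=eyetool(282,168,11); p,r=hang(1,e,-50,dy=-2); screw(p,r,6)
E
```

```text
[533.1 164.7 259.4] [-177.7  -54.6   16.2] 6.86823047760308 [  4.3 -49.7 143.1  21.5  34.7  65. ]
6 rows of [-0.42, -0.29, 0.3] [-0.06, 0.09, -0.02]
```

The arm folds to joint 3's limit in that pose, so I'll fit simple kinematics from logged poses to choose a steeper tilt. The eye has enough slack for that.

```bash
cat >> h.py <<'E'
from scipy.optimize import least_squares
def fk(q,a):
    a1,h,a2,b,d4,L=a; q=np.radians(q)
    Rz=lambda t:R.from_euler('z',t).as_matrix(); Ry=lambda t:R.from_euler('y',t).as_matrix()
    A=Rz(q[0]+np.radians(4.91)); p=A@[a1,0,h]; A=A@Ry(q[1]); p=p+A@[0,0,a2]; A=A@Ry(q[2]); p=p+A@[b,0,d4]
    A=A@Rz(q[3])@Ry(q[4]); p=p+A@[0,0,L]; return p,A@Rz(q[5]+np.radians(94.91))
LO=np.array([-169,-51.17,1.28,-76.62,0,-152.3]); HI=np.array([169,129.36,143.12,256.6,156.5,152.3])
def ik(p,M,a,q0):
    def f(q):
        P,A=fk(q,a); return np.r_[(P-p)/10,(A-M).ravel()*5]
    r=least_squares(f,np.clip(q0,LO+.1,HI-.1),bounds=(LO,HI)); P,A=fk(r.x,a); return r.x,np.linalg.norm(P-p),np.degrees(np.linalg.norm(R.from_matrix(A.T@M).as_rotvec()))
E
python3 - <<'E'
from h import *
S=[([-77.372,7.511,85.324,0,87.261,-4.89],(180.55,-571.69,244.34)),([6.73,5.96,77.09,0,97.06,79.11],(584.35,120.47,340.22)),([5.3,-16.8,122,0,74.6,78.2],(404.3,88.7,113)),([-27,-13,103,0,90,-16],(440.5,-171.7,261.7))]
s=sense(); S.append((s['joint_pos'],s['tool_pos']))
r=least_squares(lambda a:np.concatenate([fk(q,a)[0]-p for q,p in S]),[100,400,400,0,400,200]); print(r.x.round(1),np.abs(r.fun).max().round(1))
print(rpy(fk(s['joint_pos'],r.x)[1]).round(1),s['tcp_rot'].round(1)); print(rpy(fk(S[1][0],r.x)[1]).round(1))
np.save('fk.npy',r.x)
E
```

```text
[ -4.  323.4 372.9  61.  559.7 362.1] 15.4
[-170.8  -54.1   12.8] [-177.7  -54.6   16.2]
[-1.80e+02  1.00e-01  1.76e+01]
```

```bash
sed -i 's/Rz(q\[3\])/Rz(-q[3])/; s/94.91/90+O6/; s/^def fk/O6=4.91\ndef fk/' h.py; python3 - <<'E'
import h
from h import *
S=[([-77.372,7.511,85.324,0,87.261,-4.89],(180.55,-571.69,244.34)),([6.73,5.96,77.09,0,97.06,79.11],(584.35,120.47,340.22)),([5.3,-16.8,122,0,74.6,78.2],(404.3,88.7,113)),([-27,-13,103,0,90,-16],(440.5,-171.7,261.7))]
s=sense(); S.append((s['joint_pos'],s['tool_pos']))
for o in (4.91,-4.91):
  h.O6=o
  r=least_squares(lambda a:np.concatenate([fk(q,a)[0]-p for q,p in S]),[100,400,400,0,400,200]); print(r.x.round(1),r.fun.round(1))
  print(rpy(fk(s['joint_pos'],r.x)[1]).round(1),s['tcp_rot'].round(1)); print(rpy(fk(S[1][0],r.x)[1]).round(1))
np.save('fk.npy',r.x)
E
```

```text
[-43.8 516.5 143.1 254.  597.8 133. ] [ -12.    38.5   -2.2   -1.6   -0.4    5.8   14.6  -13.3    5.7   43.
  -24.5    7.3   -2.  -106.8  -16.5]
[134.3 -34.   55.8] [-177.7  -54.6   16.2]
[-1.80e+02  1.00e-01  1.76e+01]
[-43.8 516.5 143.1 254.  597.8 133. ] [ -12.    38.5   -2.2   -1.6   -0.4    5.8   14.6  -13.3    5.7   43.
  -24.5    7.3   -2.  -106.8  -16.5]
[130.4 -26.8  63.4] [-177.7  -54.6   16.2]
[-1.80e+02  1.00e-01  2.74e+01]
```

```bash
sed -i 's/Rz(-q\[3\])/Rz(sg*q[3])/; s/90+O6/90/; s/^O6=4.91/sg=1/; s/+np.radians(4.91)//; s/a1,h,a2,b,d4,L=a/a1,h,a2,b,d4,L,lat=a/; s/\[a1,0,h\]/[a1,lat,h]/' h.py; python3 - <<'E'
import h
from h import *
S=[([-77.372,7.511,85.324,0,87.261,-4.89],(180.55,-571.69,244.34)),([6.73,5.96,77.09,0,97.06,79.11],(584.35,120.47,340.22)),([5.3,-16.8,122,0,74.6,78.2],(404.3,88.7,113)),([-27,-13,103,0,90,-16],(440.5,-171.7,261.7))]
s=sense(); S.append((s['joint_pos'],s['tool_pos']))
for o in (1,-1):
  h.sg=o
  r=least_squares(lambda a:np.concatenate([fk(q,a)[0]-p for q,p in S]),[100,400,400,0,400,200,50]); print(r.x.round(1),r.fun.round(1))
  print(rpy(fk(s['joint_pos'],r.x)[1]).round(1),s['tcp_rot'].round(1))
  if o==1: np.save('fk.npy',r.x); a=r.x
h.sg=1
e=np.array([53.8,-.9,11])
for flip in (0,1):
 for tilt in (33,45,55,65):
  for pg in (1,4):
   out=[]
   for sd in (-50,25):
    M=hangR(flip,tilt); an=np.radians(33); d=np.array([np.cos(an),0,-np.sin(an)])
    et=e*[-1 if flip else 1,1,1]
    p=b2w(np.array([-6,PEG[pg],182])+sd*d)-M@et
    q,ep,er=ik(p,M,a,[5,-10,110,0,70,-90 if flip else 80]); out+=[q.round().astype(int).tolist(),round(ep,1),round(er,1)]
   print(flip,tilt,pg,out)
E
```

```text
[ -6.5 320.5 371.2  64.  559.7 354.   50.2] [-1.  -0.2 -1.5  0.4 -1.  -0.4  0.1 -0.8  0.3  0.8  3.2  2.4  0.6 -0.3
 -0.9]
[-177.7  -54.6   16.2] [-177.7  -54.6   16.2]
[-39.2 478.6 183.1 222.  590.9 166.5  71.9] [ 12.8  37.3  -1.6  -3.9  20.4   5.2   7.8  21.7   5.2  47.1   3.9   6.8
  -8.3 -88.  -15.6]
[132.1 -30.5  54.8] [-177.7  -54.6   16.2]
0 33 1 [[21, -36, 143, -12, 23, 103], np.float64(2.0), np.float64(6.5), [18, -16, 139, -54, 1, 144], np.float64(0.0), np.float64(0.0)]
0 33 4 [[-19, -32, 143, 60, 35, 13], np.float64(0.6), np.float64(2.0), [-12, -12, 136, 83, 24, -9], np.float64(0.0), np.float64(0.0)]
0 45 1 [[18, -36, 140, -1, 32, 92], np.float64(0.0), np.float64(0.0), [18, -18, 132, -1, 21, 92], np.float64(0.0), np.float64(0.0)]
0 45 4 [[-14, -31, 137, 35, 40, 38], np.float64(0.0), np.float64(0.0), [-9, -14, 129, 40, 29, 35], np.float64(0.0), np.float64(0.0)]
0 55 1 [[18, -30, 131, -1, 45, 91], np.float64(0.0), np.float64(0.0), [18, -14, 124, -1, 36, 91], np.float64(0.0), np.float64(0.0)]
0 55 4 [[-11, -26, 128, 21, 49, 52], np.float64(0.0), np.float64(0.0), [-7, -12, 121, 
[... 686 characters left out ...]
t64(0.0), np.float64(0.0)]
1 45 4 [[-14, -32, 137, 35, 40, -141], np.float64(0.0), np.float64(0.0), [-9, -15, 129, 39, 29, -145], np.float64(0.0), np.float64(0.0)]
1 55 1 [[18, -30, 130, -1, 45, -89], np.float64(0.0), np.float64(0.0), [18, -14, 123, -1, 36, -89], np.float64(0.0), np.float64(0.0)]
1 55 4 [[-10, -26, 128, 21, 48, -127], np.float64(0.0), np.float64(0.0), [-6, -12, 121, 21, 40, -126], np.float64(0.0), np.float64(0.0)]
1 65 1 [[18, -22, 121, 0, 56, -89], np.float64(0.0), np.float64(0.0), [18, -9, 114, 0, 50, -89], np.float64(0.0), np.float64(0.0)]
1 65 4 [[-7, -20, 119, 12, 58, -118], np.float64(0.0), np.float64(0.0), [-4, -7, 112, 11, 51, -116], np.float64(0.0), np.float64(0.0)]
```

```bash
sed -i 's/def hang(peg,eye_t,s,flip=False,down=4,dy=0)/def hang(peg,eye_t,s,flip=False,down=4,dy=0,tilt=52)/; s/M=hangR(flip); a=/M=hangR(flip,tilt); a=/' h.py; python3 - <<'E'
from h import *
e=eyetool(282,168,11); s0=sense(); s=s0
p,r=hang(4,e,-45,dy=2); print(p.round(),r.round(1)); screw(p,r,8)
for S in (-10,25):
  p2,r2=hang(4,e,S,dy=2); screw(p2,r2,4 if S<0 else 4,dict(tool_pos=p,tcp_rot=r)); p,r=p2,r2
E
```

```text
[565.  45. 180.] [180.  -38.   17.2]
8 rows of [-0.26, 0.52, 0.2] [-0.04, -0.45, -0.01]
4 rows of [0.09, -0.0, 0.28] [0.0, 0.0, 0.0]
4 rows of [0.09, -0.0, 0.28] [0.0, 0.0, 0.0]
```

Request:
apply_moves(deltas=[[-0.26, 0.52, 0.2, -0.04, -0.45, -0.01, 0], [-0.26, 0.52, 0.2, -0.04, -0.45, -0.01, 0], [-0.26, 0.52, 0.2, -0.04, -0.45, -0.01, 0], [-0.26, 0.52, 0.2, -0.04, -0.45, -0.01, 0], [-0.26, 0.52, 0.2, -0.04, -0.45, -0.01, 0], [-0.26, 0.52, 0.2, -0.04, -0.45, -0.01, 0], [-0.26, 0.52, 0.2, -0.04, -0.45, -0.01, 0], [-0.26, 0.52, 0.2, -0.04, -0.45, -0.01, 0]])

```text
time: 18.73
tool_pos: [563.5, 44.0, 177.8]
tcp_rot: [-179.9, -37.9, 17.3]
ft_force: [-0.4, 0.0, 0.3]
finger_gap: 7.3
grip_force: 68.8
```

```bash
python3 - <<'E'
from h import *
im,C=snap('wrist','w5'); s=sense(); print(s['tool_pos'].round(1),s['tcp_rot'].round(1),s['finger_gap'],s['joint_pos'].round(1))
e=eyetool(282,168,11); p,r=hang(4,e,-45,dy=2); screw(p,r,1)
print('peg4 tip pix',proj(C,b2w([-6,-90,182])),'root',proj(C,b2w([43,-90,150])))
E
```

```text
[563.6  42.7 177.2] [-179.9  -37.8   17.3] 7.01077450961837 [-11.7 -26.9 130.8  25.   44.7  48. ]
1 rows of [0.11, -0.07, -0.03] [-0.03, 0.04, 0.02]
peg4 tip pix [284.48904431 116.97496767] root [284.00549644  88.61127749]
```

View pics/w5.png

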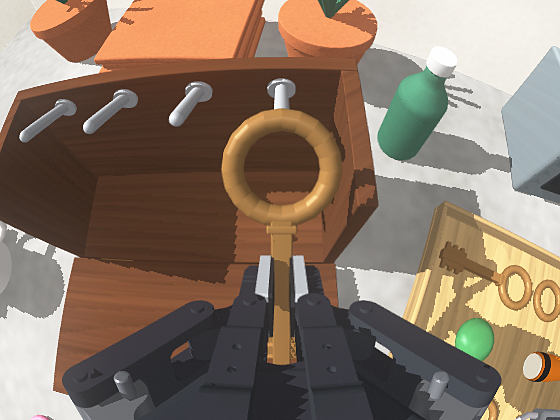

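The view shows peg 4's root at (282,88), matching the prediction, and the eye ring centred on (282,168) in front of its tip. I'll push it on.

Request:
apply_moves(deltas=[[0.11, -0.07, -0.03, -0.03, 0.04, 0.02, 0], [0.09, 0, 0.28, 0, 0, 0, 0], [0.09, 0, 0.28, 0, 0, 0, 0], [0.09, 0, 0.28, 0, 0, 0, 0], [0.09, 0, 0.28, 0, 0, 0, 0]])

```text
time: 19.4
tool_pos: [594.2, 56.2, 163.2]
tcp_rot: [180.0, -38.3, 17.3]
ft_force: [-0.2, -0.8, -0.5]
finger_gap: 7.5
grip_force: 68.8
```

```bash
python3 - <<'E'
from h import *
im,C=snap('wrist','w6'); s=sense(); print(s['tool_pos'].round(1),s['ft_force'].round(1))
e=eyetool(282,168,11); p,r=hang(4,e,25,dy=2); screw(p,r,4)
print('peg4 tip pix',proj(C,b2w([-6,-90,182])))
E
```

```text
[594.4  56.2 162.5] [ 0.1  0.2 -1. ]
4 rows of [0.07, 0.01, 0.28] [-0.0, -0.02, 0.0]
peg4 tip pix [290.21619791 156.02510239]
```

View pics/w6.png

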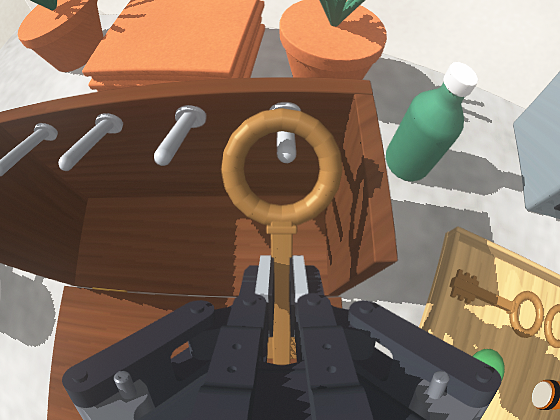

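The peg tip shows inside the hole at (287,155). I'll push further on and release.

Request:
apply_moves(deltas=[[0.07, 0, 0.28, 0, 0, 0, 0], [0.07, 0, 0.28, 0, 0, 0, 0], [0.07, 0, 0.28, 0, 0, 0, 0], [0.07, 0, 0.28, 0, 0, 0, 0], [0, 0, 0, 0, 0, 0, 0]])

```text
time: 20.08
tool_pos: [620.0, 64.1, 141.7]
tcp_rot: [180.0, -38.3, 17.3]
ft_force: [-1.2, -0.7, -0.5]
finger_gap: 7.0
grip_force: 68.8
```

Request:
apply_moves(deltas=[[0, 0, 0, 0, 0, 0, 0.3], [0, 0, 0, 0, 0, 0, 0.3], [0, 0, 0, 0, 0, 0, 0.3], [0, 0, -0.3, 0, 0, 0, 0.3], [0, 0, -0.5, 0, 0, 0, 0.3], [0, 0, -0.7, 0, 0, 0, 0.3], [0, 0, -0.8, 0, 0, 0, 0.3], [0, 0, -0.8, 0, 0, 0, 0.35]])

```text
time: 21.08
tool_pos: [564.2, 46.6, 216.5]
tcp_rot: [179.9, -38.4, 17.3]
ft_force: [0.7, -0.3, 0.5]
finger_gap: 29.8
grip_force: 0.0
```

```bash
python3 - <<'E'
from h import *
im,C=snap('wrist','w7'); s=sense(); print(s['tool_pos'].round(1),s['ft_force'].round(1),s['tcp_rot'].round(1))
print('eye pix expected',proj(C,b2w([37,-90,141])))
E
```

```text
[564.5  46.2 219.7] [ 0.2 -1.1  2.5] [179.8 -38.5  17.4]
eye pix expected [285.77208941 134.68313054]
```

View pics/w7.png

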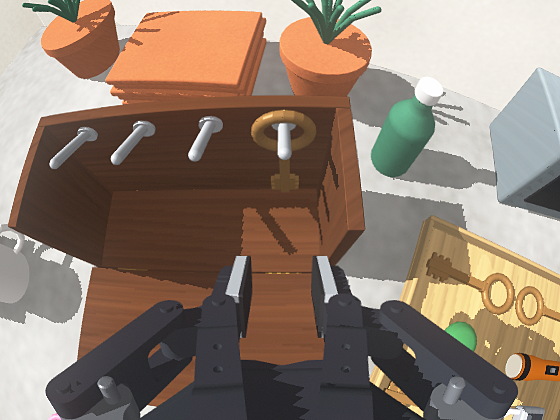

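The key hangs on peg 4, its ring around the peg at (284,130) and its bit at (286,180). Now the key with eye at (643,-277).

```bash
python3 - <<'E'
from h import *
s=dict(sense()); s['tool_pos']=s['tool_pos']+rot(s['tcp_rot'])@[0,0,-60.]
print(s['tool_pos']); screw([600,-290,280],[180,0,84.9],24,s)
E
```

```text
[528.81217531  35.25447457 266.6211938 ]
24 rows of [-0.29, 0.39, -0.1] [0.21, -0.31, -0.59]
```

Request:
apply_moves(deltas=[[0, 0, -1, 0, 0, 0, 0.35], [0, 0, -1, 0, 0, 0, 0.35], [-0.29, 0.39, -0.1, 0.21, -0.31, -0.59, 0.35], [-0.29, 0.39, -0.1, 0.21, -0.31, -0.59, 0.35], [-0.29, 0.39, -0.1, 0.21, -0.31, -0.59, 0.35], [-0.29, 0.39, -0.1, 0.21, -0.31, -0.59, 0.35], [-0.29, 0.39, -0.1, 0.21, -0.31, -0.59, 0.35], [-0.29, 0.39, -0.1, 0.21, -0.31, -0.59, 0.35]])

```text
time: 22.12
tool_pos: [509.8, -50.8, 250.2]
tcp_rot: [175.1, -29.0, 36.4]
ft_force: [0.8, 0.3, -0.2]
finger_gap: 30.4
grip_force: 0.0
```

Request:
apply_moves(deltas=[[-0.29, 0.39, -0.1, 0.21, -0.31, -0.59, 0.35], [-0.29, 0.39, -0.1, 0.21, -0.31, -0.59, 0.35], [-0.29, 0.39, -0.1, 0.21, -0.31, -0.59, 0.35], [-0.29, 0.39, -0.1, 0.21, -0.31, -0.59, 0.35], [-0.29, 0.39, -0.1, 0.21, -0.31, -0.59, 0.35], [-0.29, 0.39, -0.1, 0.21, -0.31, -0.59, 0.35], [-0.29, 0.39, -0.1, 0.21, -0.31, -0.59, 0.35], [-0.29, 0.39, -0.1, 0.21, -0.31, -0.59, 0.35]])

```text
time: 23.12
tool_pos: [522.3, -168.3, 253.2]
tcp_rot: [174.4, -15.5, 58.5]
ft_force: [1.0, 0.3, 0.4]
finger_gap: 30.2
grip_force: 0.0
```

Request:
apply_moves(deltas=[[-0.29, 0.39, -0.1, 0.21, -0.31, -0.59, 0.35], [-0.29, 0.39, -0.1, 0.21, -0.31, -0.59, 0.35], [-0.29, 0.39, -0.1, 0.21, -0.31, -0.59, 0.35], [-0.29, 0.39, -0.1, 0.21, -0.31, -0.59, 0.35], [-0.29, 0.39, -0.1, 0.21, -0.31, -0.59, 0.35], [-0.29, 0.39, -0.1, 0.21, -0.31, -0.59, 0.35], [-0.29, 0.39, -0.1, 0.21, -0.31, -0.59, 0.35], [-0.29, 0.39, -0.1, 0.21, -0.31, -0.59, 0.35]])

```text
time: 24.12
tool_pos: [578.8, -270.5, 271.3]
tcp_rot: [178.8, -2.7, 79.7]
ft_force: [0.3, 0.3, 0.9]
finger_gap: 29.6
grip_force: 0.0
```

Request:
apply_moves(deltas=[[-0.29, 0.39, -0.1, 0.21, -0.31, -0.59, 0.35], [-0.29, 0.39, -0.1, 0.21, -0.31, -0.59, 0.35], [0, 0, 0, 0, 0, 0, 0.35]])

```text
time: 24.5
tool_pos: [599.3, -291.1, 276.7]
tcp_rot: [-179.4, 0.1, 85.0]
ft_force: [-0.3, -0.5, 0.6]
finger_gap: 29.7
grip_force: 0.0
```

```bash
python3 - <<'E'
from h import *
im,C=snap('wrist','w8'); s=sense(); print(s['time'],s['tool_pos'].round(1),s['tcp_rot'].round(1),s['joint_pos'].round())
ks=keys(im,C)
for k in ks: print(k)
b=[k for k in ks if k['yaw']>0 and k['eye'][0]>560]
if b: screw(np.append(b[0]['grasp'],60),[180,0,b[0]['yaw']],8)
E
```

```text
24.55 [ 598.8 -290.9  276.6] [-179.4    0.    84.9] [-30.  18.  70.  -0.  92. -25.]
{'eye': array([ 641.4, -274.8]), 'yaw': np.float64(84.8), 'far': 113.5, 'pix': (317.4337559035545, 156.67511807109122), 'grasp': array([ 636.6, -327.5])}
{'eye': array([ 646.8, -214.5]), 'yaw': np.float64(-100.4), 'far': 56.1, 'pix': (318.32013438924884, 107.33957283417325), 'grasp': array([ 656.3, -162.4])}
{'eye': array([ 491.5, -198.6]), 'yaw': np.float64(-97.2), 'far': 111.1, 'pix': (190.1984375, 107.77213541666666), 'grasp': array([ 498.1, -146. ])}
8 rows of [-0.14, 0.18, 0.9] [-0.02, 0.0, 0.0]
```

Request:
apply_moves(deltas=[[-0.14, 0.18, 0.9, -0.02, 0, 0, 0.35], [-0.14, 0.18, 0.9, -0.02, 0, 0, 0.35], [-0.14, 0.18, 0.9, -0.02, 0, 0, 0.35], [-0.14, 0.18, 0.9, -0.02, 0, 0, 0.35], [-0.14, 0.18, 0.9, -0.02, 0, 0, 0.35], [-0.14, 0.18, 0.9, -0.02, 0, 0, 0.35], [-0.14, 0.18, 0.9, -0.02, 0, 0, 0.35], [-0.14, 0.18, 0.9, -0.02, 0, 0, 0.35]])

```text
time: 25.55
tool_pos: [637.3, -328.4, 60.2]
tcp_rot: [179.8, 0.0, 84.9]
ft_force: [0.4, -0.3, 0.5]
finger_gap: 30.1
grip_force: 0.0
```

```bash
python3 - <<'E'
from h import *
im,C=snap('wrist','w9'); s=sense(); print(s['tool_pos'].round(1),s['tcp_rot'].round(1))
for k in keys(im,C,dbg='m9'): print(k)
screw([636.6,-327.5,23.5],[180,0,84.8],4)
E
```

```text
[ 635.4 -327.7   55.3] [-1.799e+02 -1.000e-01  8.490e+01]
{'eye': array([ 492.5, -198.9]), 'yaw': np.float64(-82.2), 'far': 54.1, 'pix': (42.200050485927044, 72.29799318439984), 'grasp': array([ 485.3, -146.3])}
4 rows of [0.0, 0.01, 0.27] [-0.01, -0.0, 0.0]
```

Request:
apply_moves(deltas=[[0, 0, 0.3, 0, 0, 0, 0.35], [0, 0, 0.3, 0, 0, 0, 0.35], [0, 0, 0.3, 0, 0, 0, 0.35], [0, 0, 0.2, 0, 0, 0, 0.35], [0, 0, 0, 0, 0, 0, 0.35], [0, 0, 0, 0, 0, 0, 0.35]])

```text
time: 26.35
tool_pos: [638.0, -328.8, 28.4]
tcp_rot: [179.8, 0.1, 85.0]
ft_force: [-0.8, -0.1, 0.5]
finger_gap: 30.1
grip_force: 0.0
```

Request:
apply_moves(deltas=[[0, 0, 0.13, 0, 0, 0, 0.35], [0, 0, 0, 0, 0, 0, 0.35]])

```text
time: 26.6
tool_pos: [637.6, -328.5, 23.7]
tcp_rot: [179.9, 0.1, 85.0]
ft_force: [0.0, 0.2, -0.3]
finger_gap: 29.9
grip_force: 0.0
```

Request:
apply_moves(deltas=[[0, 0, 0, 0, 0, 0, 0], [0, 0, 0, 0, 0, 0, 0], [0, 0, 0, 0, 0, 0, 0], [0, 0, 0, 0, 0, 0, 0], [0, 0, 0, 0, 0, 0, 0]], grip_force=70)

```text
time: 27.22
tool_pos: [637.9, -328.7, 24.3]
tcp_rot: [179.8, 0.1, 85.0]
ft_force: [-0.0, -0.0, 1.2]
finger_gap: 7.1
grip_force: 68.8
```

Request:
apply_moves(deltas=[[0, 0, -0.3, 0, 0, 0, 0], [0, 0, -0.7, 0, 0, 0, 0], [0, 0, -0.9, 0, 0, 0, 0], [0, 0, -0.9, 0, 0, 0, 0], [0, 0, -0.9, 0, 0, 0, 0], [0, 0, -0.9, 0, 0, 0, 0], [0, 0, -0.9, 0, 0, 0, 0], [0, 0, -0.9, 0, 0, 0, 0]])

```text
time: 28.22
tool_pos: [637.4, -328.4, 219.0]
tcp_rot: [179.8, 0.1, 85.0]
ft_force: [-0.2, 0.5, -1.3]
finger_gap: 7.1
grip_force: 68.5
```

```bash
cat >> h.py <<'E'
def held(im):
    """pixel centre of the held key's eye hole (big hole), from the bronze mask"""
    f=im.astype(float)+1; r,g,b=f[...,0],f[...,1],f[...,2]
    m=((g/r<.77)&(b/r<.48)&(r>25)&(g/r>.5)).astype(np.uint8)*255
    m=cv2.morphologyEx(m,cv2.MORPH_CLOSE,np.ones((3,3),np.uint8))
    cs,h=cv2.findContours(m,cv2.RETR_CCOMP,cv2.CHAIN_APPROX_NONE); o=[]
    for i,c in enumerate(cs):
        if h[0][i][3]>=0 and cv2.contourArea(c)>1500:
            M=cv2.moments(c); o.append((M['m10']/M['m00'],M['m01']/M['m00'],cv2.contourArea(c)))
    return o
E
python3 - <<'E'
from h import *
print(held(cv2.imread('pics/w4.png')[:,:,::-1]))
im,C=snap('wrist','w10'); s=sense(); print(s['time'],s['tool_pos'].round(1),s['finger_gap']); print(held(im))
s=dict(s); screw([500,20,260],[180,-38,17.2],24,s)
E
```

```text
[(280.90079022988505, 167.55448994252873, 4640.0)]
28.275 [ 638.9 -329.3  224.2] 7.034889002350222
[(281.2196069963291, 164.42481825379687, 4631.0)]
24 rows of [0.3, -0.47, 0.01] [-0.2, 0.3, 0.59]
```

Request:
apply_moves(deltas=[[0.3, -0.47, 0, -0.2, 0.3, 0.59, 0], [0.3, -0.47, 0, -0.2, 0.3, 0.59, 0], [0.3, -0.47, 0, -0.2, 0.3, 0.59, 0], [0.3, -0.47, 0, -0.2, 0.3, 0.59, 0], [0.3, -0.47, 0, -0.2, 0.3, 0.59, 0], [0.3, -0.47, 0, -0.2, 0.3, 0.59, 0], [0.3, -0.47, 0, -0.2, 0.3, 0.59, 0], [0.3, -0.47, 0, -0.2, 0.3, 0.59, 0]])

```text
time: 29.28
tool_pos: [546.3, -230.7, 217.9]
tcp_rot: [174.6, -12.1, 63.7]
ft_force: [0.6, -0.5, -0.4]
finger_gap: 7.3
grip_force: 68.6
```

Request:
apply_moves(deltas=[[0.3, -0.47, 0, -0.2, 0.3, 0.59, 0], [0.3, -0.47, 0, -0.2, 0.3, 0.59, 0], [0.3, -0.47, 0, -0.2, 0.3, 0.59, 0], [0.3, -0.47, 0, -0.2, 0.3, 0.59, 0], [0.3, -0.47, 0, -0.2, 0.3, 0.59, 0], [0.3, -0.47, 0, -0.2, 0.3, 0.59, 0], [0.3, -0.47, 0, -0.2, 0.3, 0.59, 0], [0.3, -0.47, 0, -0.2, 0.3, 0.59, 0]])

```text
time: 30.28
tool_pos: [497.1, -107.5, 228.7]
tcp_rot: [174.2, -25.3, 42.2]
ft_force: [0.6, 0.5, -0.4]
finger_gap: 7.2
grip_force: 68.6
```

Request:
apply_moves(deltas=[[0.3, -0.47, 0, -0.2, 0.3, 0.59, 0], [0.3, -0.47, 0, -0.2, 0.3, 0.59, 0], [0.3, -0.47, 0, -0.2, 0.3, 0.59, 0], [0.3, -0.47, 0, -0.2, 0.3, 0.59, 0], [0.3, -0.47, 0, -0.2, 0.3, 0.59, 0], [0.3, -0.47, 0, -0.2, 0.3, 0.59, 0], [0.3, -0.47, 0, -0.2, 0.3, 0.59, 0], [0.3, -0.47, 0, -0.2, 0.3, 0.59, 0]])

```text
time: 31.28
tool_pos: [493.2, 22.0, 258.9]
tcp_rot: [179.8, -37.7, 17.5]
ft_force: [0.8, 0.2, -1.5]
finger_gap: 6.8
grip_force: 68.6
```

```bash
python3 - <<'E'
from h import *
im,C=snap('wrist','w11'); s=sense(); print(s['time'],s['tool_pos'].round(1),s['tcp_rot'].round(1),s['finger_gap']); h=held(im);print(h)
e=eyetool(*h[0][:2],11); print(e); p,r=hang(3,e,-45); print(p.round(),r.round(1)); screw(p,r,8)
E
```

```text
31.325 [493.3  23.4 259.5] [180.  -37.8  17.4] 7.5254854875888
[]Traceback (most recent call last):
  File "<stdin>", line 3, in <module>
IndexError: list index out of range
```

```bash
sed -i '/^def held/,$ s/(g\/r>.5)/(g\/r>lo)/; s/^def held(im)/def held(im,lo=.5)/' h.py; python3 - <<'E'
from h import *
im=cv2.imread('pics/w11.png')[:,:,::-1]
print(im[108,282]/im[108,282,0],im[165,230],im[165,281],im[130,300], im[60,282])
for lo in (.6,.64,.67,.7):
    print(lo,held(im,lo),held(cv2.imread('pics/w5.png')[:,:,::-1],lo))
print(sense()['finger_gap'])
E
```

```text
[1.         0.72777778 0.43333333] [169 123  73] [141  90  60] [127  95  59] [135 128 123]
0.6 [] [(296.42797964256124, 96.1939480017359, 4224.5)]
0.64 [(193.8239773066587, 250.72404697919774, 3349.0)] []
0.67 [(297.40028566327436, 167.86993394036776, 1867.0)] []
0.7 [(280.5850331973442, 166.8024558035357, 4167.0)] [(281.15881345838915, 167.582923924371, 4478.0)]
7.5254854875888
```

```bash
python3 - <<'E'
from h import *
e=eyetool(281,165.5,11); print(e); p,r=hang(3,e,-45); print(p.round(),r.round(1)); screw(p,r,8)
E
```

```text
[53.21844072 -1.92034876 11.        ]
[547. 100. 179.] [180.  -38.   17.2]
8 rows of [0.04, -0.24, 0.45] [-0.0, 0.01, 0.0]
```

Request:
apply_moves(deltas=[[0.04, -0.24, 0.45, 0, 0.01, 0, 0], [0.04, -0.24, 0.45, 0, 0.01, 0, 0], [0.04, -0.24, 0.45, 0, 0.01, 0, 0], [0.04, -0.24, 0.45, 0, 0.01, 0, 0], [0.04, -0.24, 0.45, 0, 0.01, 0, 0], [0.04, -0.24, 0.45, 0, 0.01, 0, 0], [0.04, -0.24, 0.45, 0, 0.01, 0, 0], [0.04, -0.24, 0.45, 0, 0.01, 0, 0]])

```text
time: 32.33
tool_pos: [546.5, 98.7, 178.6]
tcp_rot: [179.8, -38.0, 17.7]
ft_force: [-0.2, 0.4, -0.6]
finger_gap: 6.8
grip_force: 68.7
```

```bash
python3 - <<'E'
from h import *
im,C=snap('wrist','w12'); s=sense(); print(s['tool_pos'].round(1),s['tcp_rot'].round(1),s['finger_gap']); print(held(im,.7))
e=eyetool(281,165.5,11); p,r=hang(3,e,-45); screw(p,r,1); p,r=hang(3,e,-10);screw(p,r,5)
E
```

```text
[546.2  99.3 177. ] [179.9 -37.9  17.7] 7.372031325604128
[(280.6167807967012, 164.24044621161917, 4527.0)]
1 rows of [0.07, -0.01, -0.03] [-0.03, 0.03, 0.08]
5 rows of [0.09, -0.0, 0.21] [-0.01, 0.01, 0.02]
```

Request:
apply_moves(deltas=[[0.09, 0, 0.21, -0.01, 0.01, 0.02, 0], [0.09, 0, 0.21, -0.01, 0.01, 0.02, 0], [0.09, 0, 0.21, -0.01, 0.01, 0.02, 0], [0.09, 0, 0.21, -0.01, 0.01, 0.02, 0], [0.09, 0, 0.21, -0.01, 0.01, 0.02, 0], [0, 0, 0, 0, 0, 0, 0]])

```text
time: 33.12
tool_pos: [575.0, 107.6, 161.4]
tcp_rot: [-180.0, -38.1, 17.0]
ft_force: [0.3, -0.1, -0.8]
finger_gap: 7.3
grip_force: 68.6
```

```bash
python3 - <<'E'
from h import *
im,C=snap('wrist','w13'); s=sense(); print(s['tool_pos'].round(1),s['ft_force'].round(1)); print(held(im,.7))
e=eyetool(281,165.5,11); p,r=hang(3,e,25); screw(p,r,4)
print('tip pix',proj(C,b2w([-6,-30,182])))
# grey peg pixels inside hole
hsv=cv2.cvtColor(np.ascontiguousarray(im),cv2.COLOR_RGB2HSV); yy,xx=np.mgrid[:420,:560]
m=(np.hypot(xx-281,yy-165)<34)&(hsv[...,1]<50)&(hsv[...,2]>90); print(m.sum(), xx[m].mean() if m.any() else 0, yy[m].max() if m.any() else 0)
E
```

```text
[574.9 107.6 161.5] [ 0.5 -0.8 -1. ]
[(280.64301075268816, 164.39262143121985, 4495.0)]
4 rows of [0.09, -0.01, 0.29] [0.01, -0.01, -0.01]
tip pix [278.43089743 148.06326494]
403 274.64019851116626 155
```

Request:
apply_moves(deltas=[[0.09, 0, 0.29, 0, 0, 0, 0], [0.09, 0, 0.29, 0, 0, 0, 0], [0.09, 0, 0.29, 0, 0, 0, 0], [0.09, 0, 0.29, 0, 0, 0, 0], [0, 0, 0, 0, 0, 0, 0]])

```text
time: 33.8
tool_pos: [603.7, 116.5, 140.3]
tcp_rot: [-180.0, -38.1, 17.0]
ft_force: [0.1, 0.4, -0.2]
finger_gap: 7.4
grip_force: 68.6
```

Request:
apply_moves(deltas=[[0, 0, 0, 0, 0, 0, 0.3], [0, 0, 0, 0, 0, 0, 0.3], [0, 0, 0, 0, 0, 0, 0.3], [0, 0, -0.3, 0, 0, 0, 0.3], [0, 0, -0.5, 0, 0, 0, 0.3], [0, 0, -0.7, 0, 0, 0, 0.3], [0, 0, -0.8, 0, 0, 0, 0.3], [0, 0, -0.8, 0, 0, 0, 0.35]])

```text
time: 34.8
tool_pos: [548.0, 99.2, 215.5]
tcp_rot: [180.0, -38.2, 17.0]
ft_force: [0.4, 1.3, 0.1]
finger_gap: 29.9
grip_force: 0.0
```

```bash
cat >> h.py <<'E'
def hung(im,C):
    """bronze pixel count near each hung position: (ring, bit)"""
    f=im.astype(float)+1; r,g,b=f[...,0],f[...,1],f[...,2]
    m=((g/r<.77)&(b/r<.48)&(r>25)&(g/r>.68))
    o={}
    for k,y in PEG.items():
        P=[proj(C,b2w([37,y+22*np.sin(t),141+22*np.cos(t)])) for t in np.linspace(0,6.28,60)]
        o[k]=(round(float(np.mean([m[int(v),int(u)] if 0<=v<420 and 0<=u<560 else 0 for u,v in P])),2),round(float(np.mean([m[int(v),int(u)] if 0<=v<420 and 0<=u<560 else 0 for u,v in [proj(C,b2w([37,y,z])) for z in range(60,112,3)]])),2))
    return o
E
python3 - <<'E'
from h import *
im,C=snap('wrist','w14'); s=sense(); print(s['tool_pos'].round(1),s['ft_force'].round(1),s['tcp_rot'].round(1)); print(hung(im,C))
s=dict(s); s['tool_pos']=s['tool_pos']+rot(s['tcp_rot'])@[0,0,-60.]
screw([560,-165,280],[180,0,84],24,s)
E
```

```text
[548.3  99.  218.7] [ 0.6 -0.7  2.4] [179.9 -38.4  17.1]
{1: (0.0, 0.0), 2: (0.0, 0.06), 3: (0.28, 0.17), 4: (0.32, 0.17)}
24 rows of [-0.23, 0.3, -0.08] [0.2, -0.31, -0.58]
```

Request:
apply_moves(deltas=[[0, 0, -1, 0, 0, 0, 0.35], [0, 0, -1, 0, 0, 0, 0.35], [-0.23, 0.3, -0.08, 0.2, -0.31, -0.58, 0.35], [-0.23, 0.3, -0.08, 0.2, -0.31, -0.58, 0.35], [-0.23, 0.3, -0.08, 0.2, -0.31, -0.58, 0.35], [-0.23, 0.3, -0.08, 0.2, -0.31, -0.58, 0.35], [-0.23, 0.3, -0.08, 0.2, -0.31, -0.58, 0.35], [-0.23, 0.3, -0.08, 0.2, -0.31, -0.58, 0.35]])

```text
time: 35.85
tool_pos: [496.4, 21.5, 252.0]
tcp_rot: [175.1, -28.9, 35.8]
ft_force: [0.3, -0.6, 0.4]
finger_gap: 30.0
grip_force: 0.0
```

Request:
apply_moves(deltas=[[-0.23, 0.3, -0.08, 0.2, -0.31, -0.58, 0.35], [-0.23, 0.3, -0.08, 0.2, -0.31, -0.58, 0.35], [-0.23, 0.3, -0.08, 0.2, -0.31, -0.58, 0.35], [-0.23, 0.3, -0.08, 0.2, -0.31, -0.58, 0.35], [-0.23, 0.3, -0.08, 0.2, -0.31, -0.58, 0.35], [-0.23, 0.3, -0.08, 0.2, -0.31, -0.58, 0.35], [-0.23, 0.3, -0.08, 0.2, -0.31, -0.58, 0.35], [-0.23, 0.3, -0.08, 0.2, -0.31, -0.58, 0.35]])

```text
time: 36.85
tool_pos: [503.4, -70.3, 254.6]
tcp_rot: [174.2, -15.4, 57.5]
ft_force: [-0.2, 0.7, 0.9]
finger_gap: 30.0
grip_force: 0.0
```

Request:
apply_moves(deltas=[[-0.23, 0.3, -0.08, 0.2, -0.31, -0.58, 0.35], [-0.23, 0.3, -0.08, 0.2, -0.31, -0.58, 0.35], [-0.23, 0.3, -0.08, 0.2, -0.31, -0.58, 0.35], [-0.23, 0.3, -0.08, 0.2, -0.31, -0.58, 0.35], [-0.23, 0.3, -0.08, 0.2, -0.31, -0.58, 0.35], [-0.23, 0.3, -0.08, 0.2, -0.31, -0.58, 0.35], [-0.23, 0.3, -0.08, 0.2, -0.31, -0.58, 0.35], [-0.23, 0.3, -0.08, 0.2, -0.31, -0.58, 0.35]])

```text
time: 37.85
tool_pos: [544.3, -151.4, 269.5]
tcp_rot: [178.4, -2.5, 78.2]
ft_force: [-0.1, -0.3, 0.2]
finger_gap: 30.0
grip_force: 0.0
```

Request:
apply_moves(deltas=[[-0.23, 0.3, -0.08, 0.2, -0.31, -0.58, 0.35], [-0.23, 0.3, -0.08, 0.2, -0.31, -0.58, 0.35], [0, 0, 0, 0, 0, 0, 0.35], [0, 0, 0, 0, 0, 0, 0.35]])

```text
time: 38.35
tool_pos: [558.9, -167.7, 273.9]
tcp_rot: [-179.9, 0.3, 83.3]
ft_force: [0.2, 0.2, 0.5]
finger_gap: 30.0
grip_force: 0.0
```

```bash
python3 - <<'E'
from h import *
im,C=snap('wrist','w15'); s=sense(); print(s['time'],s['tool_pos'].round(1),s['tcp_rot'].round(1),s['joint_pos'].round())
ks=keys(im,C,dbg='m15')
for k in ks: print(k)
E
```

```text
38.4 [ 558.8 -167.8  273.9] [-179.9    0.3   83.3] [-22.   4.  86.  -0.  90. -15.]
{'eye': array([ 646.8, -214.8]), 'yaw': np.float64(-98.6), 'far': 79.2, 'pix': (355.24875621890544, 200.77641205736023), 'grasp': array([ 654.7, -162.4])}
{'eye': array([ 491.6, -198.9]), 'yaw': np.float64(-95.1), 'far': 110.7, 'pix': (232.7504922644163, 202.39184247538677), 'grasp': array([ 496.3, -146.1])}
```

```bash
python3 - <<'E'
from h import *
screw([652.8,-162.1,60],[180,0,83.5],8)
E
```

```text
8 rows of [0.07, 0.39, 0.89] [-0.0, 0.01, -0.0]
```

Request:
apply_moves(deltas=[[0.07, 0.39, 0.89, 0, 0.01, 0, 0.35], [0.07, 0.39, 0.89, 0, 0.01, 0, 0.35], [0.07, 0.39, 0.89, 0, 0.01, 0, 0.35], [0.07, 0.39, 0.89, 0, 0.01, 0, 0.35], [0.07, 0.39, 0.89, 0, 0.01, 0, 0.35], [0.07, 0.39, 0.89, 0, 0.01, 0, 0.35], [0.07, 0.39, 0.89, 0, 0.01, 0, 0.35], [0.07, 0.39, 0.89, 0, 0.01, 0, 0.35]])

```text
time: 39.4
tool_pos: [653.6, -162.6, 59.6]
tcp_rot: [-179.9, -0.1, 83.3]
ft_force: [-0.4, 0.4, 0.6]
finger_gap: 30.2
grip_force: 0.0
```

Request:
apply_moves(deltas=[[0, 0, 0.3, 0, 0, 0, 0.35], [0, 0, 0.3, 0, 0, 0, 0.35], [0, 0, 0.3, 0, 0, 0, 0.35], [0, 0, 0.15, 0, 0, 0, 0.35], [0, 0, 0, 0, 0, 0, 0.35], [0, 0, 0, 0, 0, 0, 0.35]])

```text
time: 40.15
tool_pos: [653.8, -162.8, 29.4]
tcp_rot: [-179.9, -0.0, 83.4]
ft_force: [0.4, -0.3, 0.4]
finger_gap: 29.6
grip_force: 0.0
```

```bash
python3 - <<'E'
from h import *
im,C=snap('wrist','w16'); s=sense(); print(s['tool_pos'].round(1),s['tcp_rot'].round(1),s['ft_force'].round(1))
f=im.astype(float)+1; r,g,b=f[...,0],f[...,1],f[...,2]; m=(g/r<.77)&(b/r<.48)&(r>25)&(g/r>.68)
for v in range(90,330,15):
    x=np.where(m[v,230:340])[0]; print(v,len(x),(x.min()+230,x.max()+230) if len(x) else '')
E
```

```text
[ 653.8 -162.8   29.4] [-179.9   -0.    83.4] [ 0.1  0.1 -0.2]
90 0 
105 0 
120 0 
135 0 
150 0 
165 59 (np.int64(251), np.int64(315))
180 56 (np.int64(252), np.int64(311))
195 45 (np.int64(260), np.int64(305))
210 55 (np.int64(253), np.int64(313))
225 20 (np.int64(272), np.int64(291))
240 20 (np.int64(272), np.int64(291))
255 16 (np.int64(272), np.int64(290))
270 13 (np.int64(272), np.int64(290))
285 19 (np.int64(272), np.int64(290))
300 18 (np.int64(272), np.int64(289))
315 51 (np.int64(253), np.int64(306))
```

Request:
apply_moves(deltas=[[0, 0, 0.17, 0, 0, 0, 0.35], [0, 0, 0, 0, 0, 0, 0.35]])

```text
time: 40.45
tool_pos: [653.0, -162.5, 23.0]
tcp_rot: [-179.8, -0.1, 83.4]
ft_force: [-0.2, -0.3, 0.2]
finger_gap: 29.8
grip_force: 0.0
```

Request:
apply_moves(deltas=[[0, 0, 0, 0, 0, 0, 0], [0, 0, 0, 0, 0, 0, 0], [0, 0, 0, 0, 0, 0, 0], [0, 0, 0, 0, 0, 0, 0], [0, 0, 0, 0, 0, 0, 0]], grip_force=70)

```text
time: 41.08
tool_pos: [653.6, -162.7, 23.8]
tcp_rot: [-179.9, -0.0, 83.4]
ft_force: [0.1, 0.2, 0.2]
finger_gap: 7.0
grip_force: 68.7
```

Request:
apply_moves(deltas=[[0, 0, -0.3, 0, 0, 0, 0], [0, 0, -0.7, 0, 0, 0, 0], [0, 0, -0.9, 0, 0, 0, 0], [0, 0, -0.9, 0, 0, 0, 0], [0, 0, -0.9, 0, 0, 0, 0], [0, 0, -0.9, 0, 0, 0, 0], [0, 0, -0.9, 0, 0, 0, 0], [0, 0, -0.9, 0, 0, 0, 0]])

```text
time: 42.08
tool_pos: [654.0, -162.9, 218.7]
tcp_rot: [-180.0, -0.0, 83.4]
ft_force: [-0.1, -0.1, -1.0]
finger_gap: 7.2
grip_force: 68.5
```

```bash
cat >> h.py <<'E'
def bittip(im):
    """held flipped key: bit tip row and shank columns -> tool-frame tip"""
    f=im.astype(float)+1; r,g,b=f[...,0],f[...,1],f[...,2]; m=((g/r<.77)&(b/r<.48)&(r>25)&(g/r>.68)).astype(np.uint8)
    n,l,st,ce=cv2.connectedComponentsWithStats(m); ids=l[225:300,270:293]; ids=ids[ids>0]
    if len(ids)==0: return None
    k=np.bincount(ids).argmax(); yy,xx=np.where(l==k); sh=(yy>230)&(yy<255); b=yy<215
    return dict(top=int(yy.min()),sh=(int(xx[sh].min()),int(xx[sh].max())),bit=(int(xx[b].min()),int(xx[b].max())),tip=eyetool((xx[b].min()+xx[b].max())/2,yy.min(),11).round(1))
E
python3 - <<'E'
from h import *
im,C=snap('wrist','w17'); s=sense(); print(s['tool_pos'].round(1),s['tcp_rot'].round(1),s['finger_gap'],s['joint_pos'].round()); print(bittip(im))
a=np.load('fk.npy'); e=[-53,-1,11]
p,r=hang(1,e,-90,flip=True); print(p.round(),r.round(1)); print(ik(p,rot(r),a,[18,-25,121,0,56,-89]))
for N in (24,28): screw([470,170,270],r,N)
E
```

```text
[ 655.7 -163.4  223.6] [1.797e+02 1.000e-01 8.340e+01] 7.112164601574602 [-18.  19.  74.   0.  87. -12.]
{'top': 154, 'sh': (271, 291), 'bit': (248, 316), 'tip': array([60.1, -0.8, 11. ])}
[475. 206. 204.] [-180.    38.  -162.8]
(array([ 18.45967949, -41.76202496, 136.98537826,  -1.06406094,
        46.78829602, -88.27869563]), np.float64(7.568717764163554e-12), np.float64(4.006398742870888e-12))
24 rows of [0.56, 0.21, -0.23] [-0.34, -0.22, -0.99]
28 rows of [0.48, 0.19, -0.19] [-0.29, -0.19, -0.85]
```

```bash
python3 - <<'E'
from h import *
a=np.load('fk.npy'); r=[-180,38,-162.8]
for t in ([480,190,240],[490,200,220]): print(t,ik(np.array(t),rot(r),a,[18,-25,121,0,56,-89]))
s=dict(sense()); screw([450,-100,250],[180,0,83.4],9)
s['tool_pos']=np.array([450,-100,250.]); s['tcp_rot']=np.array([180,0,83.4]); screw([480,190,240],r,26,s)
# simulate
import math
Rt=rot([180,0,83.4]); p=np.array([450,-100,250.]); D=Rt.T@(np.array([480,190,240])-p); w=R.from_matrix(Rt.T@rot(r)).as_rotvec()/26
S=sum(R.from_rotvec(w*k).as_matrix() for k in range(26)); d=np.linalg.solve(S,D); q0=[-18,-10,110,0,87,-12]; o=[]
for k in range(26):
    p=p+Rt@d; Rt=Rt@R.from_rotvec(w).as_matrix()
    if k%4==3: q,ep,er=ik(p,Rt,a,q0); q0=q; print(p.round(),q.round(),round(ep,1),round(er,1))
E
```

```text
[480, 190, 240] (array([ 15.14636926, -43.91380534, 134.41707837,   1.61484098,
        51.525671  , -92.62340468]), np.float64(3.06111178766429e-13), np.float64(5.070447131689043e-14))
[490, 200, 220] (array([ 16.45573953, -39.89303479, 134.24689281,   0.6200006 ,
        47.6501573 , -91.00417359]), np.float64(1.0372950550217103e-12), np.float64(4.7486614387361526e-14))
9 rows of [0.15, -0.78, -0.1] [0.01, 0.0, -0.0]
26 rows of [0.27, 0.35, -0.03] [-0.31, -0.21, -0.91]
[492. -68. 254.] [-12. -15. 106.  -2.  83. -22.] 0.0 0.0
[522. -25. 259.] [ -6. -17. 108.  -4.  76. -32.] 0.0 0.0
[538.  25. 262.] [  1. -21. 112.  -5.  70. -43.] 0.0 0.0
[539.  77. 262.] [  6. -25. 117.  -6.  63. -54.] 0.0 0.0
[525. 128. 258.] [ 11. -32. 123.  -5.  58. -67.] 0.0 0.0
[498. 172. 247.] [ 14. -39. 130.  -1.  53. -83.] 0.0 0.0
```

Request:
apply_moves(deltas=[[0.15, -0.78, -0.1, 0, 0, 0, 0], [0.15, -0.78, -0.1, 0, 0, 0, 0], [0.15, -0.78, -0.1, 0, 0, 0, 0], [0.15, -0.78, -0.1, 0, 0, 0, 0], [0.15, -0.78, -0.1, 0, 0, 0, 0], [0.15, -0.78, -0.1, 0, 0, 0, 0], [0.15, -0.78, -0.1, 0, 0, 0, 0], [0.15, -0.78, -0.1, 0, 0, 0, 0]])

```text
time: 43.12
tool_pos: [471.4, -105.3, 241.0]
tcp_rot: [-180.0, -0.0, 83.4]
ft_force: [-0.0, 0.1, -0.7]
finger_gap: 7.3
grip_force: 68.6
```

Request:
apply_moves(deltas=[[0.15, -0.78, -0.1, 0, 0, 0, 0], [0.27, 0.35, -0.03, -0.31, -0.21, -0.91, 0], [0.27, 0.35, -0.03, -0.31, -0.21, -0.91, 0], [0.27, 0.35, -0.03, -0.31, -0.21, -0.91, 0], [0.27, 0.35, -0.03, -0.31, -0.21, -0.91, 0], [0.27, 0.35, -0.03, -0.31, -0.21, -0.91, 0], [0.27, 0.35, -0.03, -0.31, -0.21, -0.91, 0], [0.27, 0.35, -0.03, -0.31, -0.21, -0.91, 0]])

```text
time: 44.12
tool_pos: [515.7, -34.3, 251.6]
tcp_rot: [172.1, 8.9, 112.2]
ft_force: [-1.1, -0.1, -0.8]
finger_gap: 7.6
grip_force: 68.7
```

Request:
apply_moves(deltas=[[0.27, 0.35, -0.03, -0.31, -0.21, -0.91, 0], [0.27, 0.35, -0.03, -0.31, -0.21, -0.91, 0], [0.27, 0.35, -0.03, -0.31, -0.21, -0.91, 0], [0.27, 0.35, -0.03, -0.31, -0.21, -0.91, 0], [0.27, 0.35, -0.03, -0.31, -0.21, -0.91, 0], [0.27, 0.35, -0.03, -0.31, -0.21, -0.91, 0], [0.27, 0.35, -0.03, -0.31, -0.21, -0.91, 0], [0.27, 0.35, -0.03, -0.31, -0.21, -0.91, 0]])

```text
time: 45.12
tool_pos: [540.5, 67.4, 255.8]
tcp_rot: [169.5, 22.2, 145.0]
ft_force: [0.9, -0.7, -0.8]
finger_gap: 7.4
grip_force: 68.7
```

Request:
apply_moves(deltas=[[0.27, 0.35, -0.03, -0.31, -0.21, -0.91, 0], [0.27, 0.35, -0.03, -0.31, -0.21, -0.91, 0], [0.27, 0.35, -0.03, -0.31, -0.21, -0.91, 0], [0.27, 0.35, -0.03, -0.31, -0.21, -0.91, 0], [0.27, 0.35, -0.03, -0.31, -0.21, -0.91, 0], [0.27, 0.35, -0.03, -0.31, -0.21, -0.91, 0], [0.27, 0.35, -0.03, -0.31, -0.21, -0.91, 0], [0.27, 0.35, -0.03, -0.31, -0.21, -0.91, 0]])

```text
time: 46.12
tool_pos: [506.0, 165.5, 242.9]
tcp_rot: [175.7, 34.6, -178.5]
ft_force: [0.7, 0.6, -0.6]
finger_gap: 7.1
grip_force: 68.7
```

Request:
apply_moves(deltas=[[0.27, 0.35, -0.03, -0.31, -0.21, -0.91, 0], [0.27, 0.35, -0.03, -0.31, -0.21, -0.91, 0], [0.27, 0.35, -0.03, -0.31, -0.21, -0.91, 0], [0, 0, 0, 0, 0, 0, 0]])

```text
time: 46.62
tool_pos: [480.2, 193.8, 231.5]
tcp_rot: [-179.6, 37.8, -163.3]
ft_force: [0.3, -0.6, -0.4]
finger_gap: 7.2
grip_force: 68.7
```

```bash
python3 - <<'E'
from h import *
im,C=snap('wrist','w18'); s=sense(); print(s['time'],s['tool_pos'].round(1),s['tcp_rot'].round(1),s['finger_gap'],s['joint_pos'].round()); print(bittip(im))
e=[-52.5,-1,11]; p,r=hang(1,e,-45,flip=True,dy=-2); print(p.round()); screw(p,r,8)
E
```

```text
46.675 [480.7 193.6 232. ] [-179.6   37.9 -163.4] 7.207987140941026 [ 17. -43. 135.  -0.  50. -90.]
{'top': 153, 'sh': (268, 293), 'bit': (243, 316), 'tip': array([59.3,  1. , 11. ])}
[512. 216. 179.]
8 rows of [0.02, 0.05, 0.27] [-0.02, -0.0, -0.01]
```

Request:
apply_moves(deltas=[[0.02, 0.05, 0.27, -0.02, 0, -0.01, 0], [0.02, 0.05, 0.27, -0.02, 0, -0.01, 0], [0.02, 0.05, 0.27, -0.02, 0, -0.01, 0], [0.02, 0.05, 0.27, -0.02, 0, -0.01, 0], [0.02, 0.05, 0.27, -0.02, 0, -0.01, 0], [0.02, 0.05, 0.27, -0.02, 0, -0.01, 0], [0.02, 0.05, 0.27, -0.02, 0, -0.01, 0], [0.02, 0.05, 0.27, -0.02, 0, -0.01, 0]])

```text
time: 47.68
tool_pos: [512.0, 215.6, 176.9]
tcp_rot: [-180.0, 37.8, -162.8]
ft_force: [0.4, -0.1, -0.9]
finger_gap: 7.5
grip_force: 68.7
```

```bash
python3 - <<'E'
from h import *
im,C=snap('wrist','w19'); s=sense(); print(s['tool_pos'].round(1),s['tcp_rot'].round(1)); print(bittip(im))
e=[-52.5,-1,11]; p,r=hang(1,e,-45,flip=True,dy=-2); screw(p,r,1); p,r=hang(1,e,-5,flip=True,dy=-2); screw(p,r,5)
E
```

```text
[511.8 215.6 175.8] [ 180.    37.8 -162.8]
{'top': 153, 'sh': (269, 293), 'bit': (248, 316), 'tip': array([59.3,  2.1, 11. ])}
1 rows of [-0.08, 0.0, -0.1] [-0.0, -0.05, -0.0]
5 rows of [-0.1, 0.0, 0.23] [-0.0, -0.01, -0.0]
```

Request:
apply_moves(deltas=[[-0.1, 0, 0.23, 0, -0.01, 0, 0], [-0.1, 0, 0.23, 0, -0.01, 0, 0], [-0.1, 0, 0.23, 0, -0.01, 0, 0], [-0.1, 0, 0.23, 0, -0.01, 0, 0], [-0.1, 0, 0.23, 0, -0.01, 0, 0], [0, 0, 0, 0, 0, 0, 0]])

```text
time: 48.48
tool_pos: [543.5, 225.1, 158.7]
tcp_rot: [-180.0, 38.0, -162.8]
ft_force: [0.2, -0.5, -0.7]
finger_gap: 7.1
grip_force: 68.7
```

```bash
python3 - <<'E'
from h import *
im,C=snap('wrist','w20'); s=sense(); print(s['tool_pos'].round(1),s['tcp_rot'].round(1),s['ft_force'].round(1))
e=[-52.5,-1,11]; p,r=hang(1,e,25,flip=True,dy=-2); screw(p,r,4)
i2,C2=snap('side'); Pe=s['tool_pos']+rot(s['tcp_rot'])@e; print(Pe.round(),proj(C2,Pe),proj(C2,b2w([-6,90,182])))
u,v=proj(C2,Pe).astype(int); cv2.imwrite('pics/s20.png',cv2.resize(i2[v-35:v+35,u-45:u+45,::-1],None,fx=7,fy=7,interpolation=cv2.INTER_CUBIC))
E
```

```text
[543.3 225.1 158.9] [-180.    38.  -162.8] [-0.1  0.  -1.2]
4 rows of [-0.08, 0.0, 0.25] [-0.0, 0.0, -0.0]
[590. 238. 183.] [207.5728691  240.34880036] [205.09161333 240.50467831]
```

View pics/s20.png

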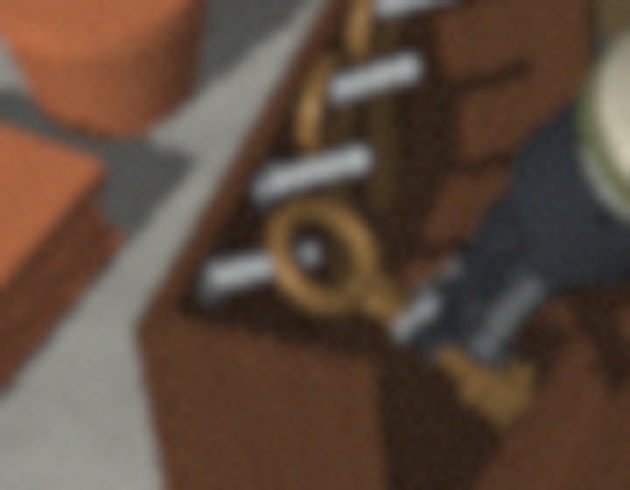

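The side crop shows peg 1's tip inside the eye at (308,252), and two keys hanging on the pegs beyond. I'll push it on and release.

Request:
apply_moves(deltas=[[-0.08, 0, 0.25, 0, 0, 0, 0], [-0.08, 0, 0.25, 0, 0, 0, 0], [-0.08, 0, 0.25, 0, 0, 0, 0], [-0.08, 0, 0.25, 0, 0, 0, 0], [0, 0, 0, 0, 0, 0, 0]])

```text
time: 49.2
tool_pos: [568.3, 232.8, 140.8]
tcp_rot: [-180.0, 38.0, -162.8]
ft_force: [-0.2, -0.3, -1.6]
finger_gap: 7.2
grip_force: 68.7
```

Request:
apply_moves(deltas=[[0, 0, 0, 0, 0, 0, 0.3], [0, 0, 0, 0, 0, 0, 0.3], [0, 0, 0, 0, 0, 0, 0.3], [0, 0, -0.3, 0, 0, 0, 0.3], [0, 0, -0.5, 0, 0, 0, 0.3], [0, 0, -0.7, 0, 0, 0, 0.3], [0, 0, -0.8, 0, 0, 0, 0.3], [0, 0, -0.8, 0, 0, 0, 0.35]])

```text
time: 50.2
tool_pos: [512.8, 216.0, 216.3]
tcp_rot: [180.0, 38.1, -162.8]
ft_force: [-1.2, -0.2, 1.0]
finger_gap: 29.7
grip_force: 0.0
```

```bash
python3 - <<'E'
from h import *
im,C=snap('wrist','w21'); s=sense(); print(s['tool_pos'].round(1),s['ft_force'].round(1),s['tcp_rot'].round(1)); 
i2,C2=snap('side','s21'); print(hung(i2,C2))
s=dict(s); s['tool_pos']=s['tool_pos']+rot(s['tcp_rot'])@[0,0,-30.]; print(s['tool_pos'])
screw([480,-140,270],[180,0,84],28,s)
E
```

```text
[513.  216.2 219.5] [0.2 0.4 2.9] [ 180.    38.3 -162.8]
{1: (0.27, 0.11), 2: (0.0, 0.0), 3: (0.35, 0.0), 4: (0.37, 0.06)}
[495.26342014 210.6932412  243.03523765]
28 rows of [-0.3, -0.39, 0.02] [0.29, 0.19, 0.84]
```

Request:
apply_moves(deltas=[[0, 0, -1, 0, 0, 0, 0.35], [-0.3, -0.39, 0.02, 0.29, 0.19, 0.84, 0.35], [-0.3, -0.39, 0.02, 0.29, 0.19, 0.84, 0.35], [-0.3, -0.39, 0.02, 0.29, 0.19, 0.84, 0.35], [-0.3, -0.39, 0.02, 0.29, 0.19, 0.84, 0.35], [-0.3, -0.39, 0.02, 0.29, 0.19, 0.84, 0.35], [-0.3, -0.39, 0.02, 0.29, 0.19, 0.84, 0.35], [-0.3, -0.39, 0.02, 0.29, 0.19, 0.84, 0.35]])

```text
time: 51.3
tool_pos: [557.2, 132.7, 265.3]
tcp_rot: [171.3, 29.6, 165.2]
ft_force: [0.0, -0.4, 0.2]
finger_gap: 29.9
grip_force: 0.0
```

Request:
apply_moves(deltas=[[-0.3, -0.39, 0.02, 0.29, 0.19, 0.84, 0.35], [-0.3, -0.39, 0.02, 0.29, 0.19, 0.84, 0.35], [-0.3, -0.39, 0.02, 0.29, 0.19, 0.84, 0.35], [-0.3, -0.39, 0.02, 0.29, 0.19, 0.84, 0.35], [-0.3, -0.39, 0.02, 0.29, 0.19, 0.84, 0.35], [-0.3, -0.39, 0.02, 0.29, 0.19, 0.84, 0.35], [-0.3, -0.39, 0.02, 0.29, 0.19, 0.84, 0.35], [-0.3, -0.39, 0.02, 0.29, 0.19, 0.84, 0.35]])

```text
time: 52.3
tool_pos: [577.7, 18.2, 275.4]
tcp_rot: [169.2, 17.2, 133.4]
ft_force: [-0.5, 0.2, -0.3]
finger_gap: 29.9
grip_force: 0.0
```

Request:
apply_moves(deltas=[[-0.3, -0.39, 0.02, 0.29, 0.19, 0.84, 0.35], [-0.3, -0.39, 0.02, 0.29, 0.19, 0.84, 0.35], [-0.3, -0.39, 0.02, 0.29, 0.19, 0.84, 0.35], [-0.3, -0.39, 0.02, 0.29, 0.19, 0.84, 0.35], [-0.3, -0.39, 0.02, 0.29, 0.19, 0.84, 0.35], [-0.3, -0.39, 0.02, 0.29, 0.19, 0.84, 0.35], [-0.3, -0.39, 0.02, 0.29, 0.19, 0.84, 0.35], [-0.3, -0.39, 0.02, 0.29, 0.19, 0.84, 0.35]])

```text
time: 53.3
tool_pos: [536.1, -91.5, 271.7]
tcp_rot: [174.1, 5.6, 103.3]
ft_force: [-0.2, -0.4, 0.6]
finger_gap: 30.4
grip_force: 0.0
```

Request:
apply_moves(deltas=[[-0.3, -0.39, 0.02, 0.29, 0.19, 0.84, 0.35], [-0.3, -0.39, 0.02, 0.29, 0.19, 0.84, 0.35], [-0.3, -0.39, 0.02, 0.29, 0.19, 0.84, 0.35], [-0.3, -0.39, 0.02, 0.29, 0.19, 0.84, 0.35], [-0.3, -0.39, 0.02, 0.29, 0.19, 0.84, 0.35], [0, 0, 0, 0, 0, 0, 0.35], [0, 0, 0, 0, 0, 0, 0.35]])

```text
time: 54.18
tool_pos: [483.8, -141.6, 267.7]
tcp_rot: [179.7, 0.2, 84.6]
ft_force: [0.5, -0.4, -0.3]
finger_gap: 29.8
grip_force: 0.0
```

```bash
python3 - <<'E'
from h import *
im,C=snap('wrist','w22'); s=sense(); print(s['time'],s['tool_pos'].round(1),s['tcp_rot'].round(1),s['joint_pos'].round())
for k in keys(im,C): print(k); screw(np.append(k['grasp'],60),[180,0,k['yaw']+180],8)
E
```

```text
54.225 [ 483.8 -141.5  267.7] [179.7   0.2  84.6] [-22.  -8.  99.  -0.  89. -17.]
{'eye': array([ 491.7, -198.9]), 'yaw': np.float64(-97.3), 'far': 110.1, 'pix': (291.7206611570248, 217.29311294765836), 'grasp': array([ 498.4, -146.3])}
8 rows of [-0.01, 0.06, 0.87] [0.01, 0.01, 0.05]
```

Request:
apply_moves(deltas=[[-0.01, 0.06, 0.87, 0.01, 0, 0.03, 0.35], [-0.01, 0.06, 0.87, 0.01, 0, 0.03, 0.35], [-0.01, 0.06, 0.87, 0.01, 0, 0.03, 0.35], [-0.01, 0.06, 0.87, 0.01, 0, 0.03, 0.35], [-0.01, 0.06, 0.87, 0.01, 0, 0.03, 0.35], [-0.01, 0.06, 0.87, 0.01, 0, 0.03, 0.35], [-0.01, 0.06, 0.87, 0.01, 0, 0.03, 0.35], [-0.01, 0.06, 0.87, 0.01, 0, 0.03, 0.35]])

```text
time: 55.22
tool_pos: [498.5, -145.9, 58.2]
tcp_rot: [-179.9, 0.2, 83.5]
ft_force: [-0.0, -0.6, -0.4]
finger_gap: 29.7
grip_force: 0.0
```

Request:
apply_moves(deltas=[[0, 0, 0.3, 0, 0, 0, 0.35], [0, 0, 0.3, 0, 0, 0, 0.35], [0, 0, 0.3, 0, 0, 0, 0.35], [0, 0, 0.15, 0, 0, 0, 0.35], [0, 0, 0, 0, 0, 0, 0.35], [0, 0, 0, 0, 0, 0, 0.35]])

```text
time: 55.98
tool_pos: [498.3, -146.7, 27.9]
tcp_rot: [-180.0, 0.2, 83.4]
ft_force: [0.3, -0.1, 0.5]
finger_gap: 30.0
grip_force: 0.0
```

```bash
python3 - <<'E'
from h import *
im,C=snap('wrist','w23'); s=sense(); print(s['tool_pos'].round(1),s['tcp_rot'].round(1),s['ft_force'].round(1))
f=im.astype(float)+1; r,g,b=f[...,0],f[...,1],f[...,2]; m=(g/r<.77)&(b/r<.48)&(r>25)&(g/r>.68)
for v in range(150,330,15):
    x=np.where(m[v,230:340])[0]; print(v,len(x),(x.min()+230,x.max()+230) if len(x) else '')
E
```

```text
[ 498.3 -146.7   27.9] [-180.     0.2   83.4] [-0.7  0.6  0.2]
150 0 
165 67 (np.int64(245), np.int64(311))
180 56 (np.int64(252), np.int64(309))
195 48 (np.int64(255), np.int64(302))
210 64 (np.int64(247), np.int64(310))
225 22 (np.int64(268), np.int64(289))
240 21 (np.int64(269), np.int64(289))
255 21 (np.int64(269), np.int64(289))
270 20 (np.int64(270), np.int64(289))
285 20 (np.int64(270), np.int64(289))
300 19 (np.int64(271), np.int64(289))
315 46 (np.int64(256), np.int64(305))
```

Aligned. I'll lower it the last 4 mm, grip and lift.

Request:
apply_moves(deltas=[[0, 0, 0.13, 0, 0, 0, 0.35], [0, 0, 0, 0, 0, 0, 0.35], [0, 0, 0, 0, 0, 0, 0], [0, 0, 0, 0, 0, 0, 0], [0, 0, 0, 0, 0, 0, 0], [0, 0, 0, 0, 0, 0, 0], [0, 0, 0, 0, 0, 0, 0]], grip_force=70)

```text
time: 56.9
tool_pos: [498.2, -146.6, 23.7]
tcp_rot: [-179.9, 0.2, 83.4]
ft_force: [-0.7, -0.2, 2.7]
finger_gap: 7.5
grip_force: 68.9
```

Request:
apply_moves(deltas=[[0, 0, -0.3, 0, 0, 0, 0], [0, 0, -0.7, 0, 0, 0, 0], [0, 0, -0.9, 0, 0, 0, 0], [0, 0, -0.9, 0, 0, 0, 0], [0, 0, -1, 0, 0, 0, 0], [0, 0, -1, 0, 0, 0, 0], [0, 0, -1, 0, 0, 0, 0], [0, 0, -1, 0, 0, 0, 0]])

```text
time: 57.9
tool_pos: [498.1, -145.7, 228.8]
tcp_rot: [-179.9, 0.2, 83.4]
ft_force: [-0.0, 0.1, 0.1]
finger_gap: 7.0
grip_force: 68.5
```

```bash
python3 - <<'E'
from h import *
im,C=snap('wrist','w24'); s=sense(); print(s['time'],s['tool_pos'].round(1),s['tcp_rot'].round(1),s['finger_gap'],s['joint_pos'].round()); print(bittip(im))
a=np.load('fk.npy'); e=[-52.5,-1,11]; p,r=hang(2,e,-45,flip=True); print(p.round(),ik(p,rot(r),a,[10,-25,121,0,56,-89])[0].round())
t=np.array([490,125,240]); print(ik(t,rot(r),a,[10,-35,130,0,50,-95]))
s=dict(s); s['tool_pos']=s['tool_pos']+[0,0,15]; screw(t,r,26,s)
Rt=rot(s['tcp_rot']); p=s['tool_pos']; D=Rt.T@(t-p); w=R.from_matrix(Rt.T@rot(r)).as_rotvec()/26
S=sum(R.from_rotvec(w*k).as_matrix() for k in range(26)); d=np.linalg.solve(S,D); q0=s['joint_pos']
for k in range(26):
    p=p+Rt@d; Rt=Rt@R.from_rotvec(w).as_matrix()
    if k%5==4: q,ep,er=ik(p,Rt,a,q0); q0=q; print(p.round(),q.round(),round(ep,1),round(er,1))
E
```

```text
57.95 [ 500.  -146.4  233.6] [179.7   0.3  83.4] 7.3038960605526455 [-22.  -5.  99.  -0.  86. -15.]
{'top': 155, 'sh': (271, 291), 'bit': (247, 315), 'tip': array([59.7, -1.2, 11. ])}
[529. 160. 179.] [   8.  -32.  134.    9.   41. -104.]
(array([   2.10209033,  -46.71762717,  135.89940789,   11.38442622,
         54.33135977, -108.69820084]), np.float64(1.3716235698681947e-12), np.float64(1.3656687637250473e-12))
26 rows of [0.29, 0.29, -0.05] [-0.32, -0.2, -0.91]
[ 541. -102.  256.] [-14.  -8. 100.  -2.  80. -28.] 0.0 0.0
[563. -44. 262.] [ -8. -14. 106.  -3.  72. -43.] 0.0 0.0
[562.  17. 264.] [ -2. -22. 113.  -3.  64. -58.] 0.0 0.0
[540.  74. 258.] [  2. -32. 123.   1.  57. -78.] 0.0 0.0
[500. 118. 244.] [   3.  -44.  134.    9.   54. -103.] 0.0 0.0
```

Request:
apply_moves(deltas=[[0, 0, -0.5, 0, 0, 0, 0], [0.29, 0.29, -0.05, -0.32, -0.2, -0.91, 0], [0.29, 0.29, -0.05, -0.32, -0.2, -0.91, 0], [0.29, 0.29, -0.05, -0.32, -0.2, -0.91, 0], [0.29, 0.29, -0.05, -0.32, -0.2, -0.91, 0], [0.29, 0.29, -0.05, -0.32, -0.2, -0.91, 0], [0.29, 0.29, -0.05, -0.32, -0.2, -0.91, 0], [0.29, 0.29, -0.05, -0.32, -0.2, -0.91, 0]])

```text
time: 58.95
tool_pos: [550.9, -78.5, 252.3]
tcp_rot: [172.0, 8.8, 112.3]
ft_force: [-0.3, -0.4, 0.1]
finger_gap: 7.3
grip_force: 68.5
```

Request:
apply_moves(deltas=[[0.29, 0.29, -0.05, -0.32, -0.2, -0.91, 0], [0.29, 0.29, -0.05, -0.32, -0.2, -0.91, 0], [0.29, 0.29, -0.05, -0.32, -0.2, -0.91, 0], [0.29, 0.29, -0.05, -0.32, -0.2, -0.91, 0], [0.29, 0.29, -0.05, -0.32, -0.2, -0.91, 0], [0.29, 0.29, -0.05, -0.32, -0.2, -0.91, 0], [0.29, 0.29, -0.05, -0.32, -0.2, -0.91, 0], [0.29, 0.29, -0.05, -0.32, -0.2, -0.91, 0]])

```text
time: 59.95
tool_pos: [560.4, 18.4, 258.0]
tcp_rot: [168.9, 22.0, 145.1]
ft_force: [-0.2, -0.4, -0.8]
finger_gap: 7.1
grip_force: 68.5
```

Request:
apply_moves(deltas=[[0.29, 0.29, -0.05, -0.32, -0.2, -0.91, 0], [0.29, 0.29, -0.05, -0.32, -0.2, -0.91, 0], [0.29, 0.29, -0.05, -0.32, -0.2, -0.91, 0], [0.29, 0.29, -0.05, -0.32, -0.2, -0.91, 0], [0.29, 0.29, -0.05, -0.32, -0.2, -0.91, 0], [0.29, 0.29, -0.05, -0.32, -0.2, -0.91, 0], [0.29, 0.29, -0.05, -0.32, -0.2, -0.91, 0], [0.29, 0.29, -0.05, -0.32, -0.2, -0.91, 0]])

```text
time: 60.95
tool_pos: [515.4, 104.3, 246.2]
tcp_rot: [174.5, 34.5, -178.6]
ft_force: [0.5, -0.2, -0.8]
finger_gap: 7.2
grip_force: 68.5
```

Request:
apply_moves(deltas=[[0.29, 0.29, -0.05, -0.32, -0.2, -0.91, 0], [0.29, 0.29, -0.05, -0.32, -0.2, -0.91, 0], [0.29, 0.29, -0.05, -0.32, -0.2, -0.91, 0], [0, 0, 0, 0, 0, 0, 0], [0, 0, 0, 0, 0, 0, 0]])

```text
time: 61.58
tool_pos: [489.0, 126.5, 237.2]
tcp_rot: [179.1, 38.0, -163.6]
ft_force: [-0.3, 0.3, -1.1]
finger_gap: 7.0
grip_force: 68.6
```

```bash
python3 - <<'E'
from h import *
im,C=snap('wrist','w25'); s=sense(); print(s['time'],s['tool_pos'].round(1),s['tcp_rot'].round(1),s['finger_gap'],s['joint_pos'].round()); print(bittip(im))
e=[-52.5,-1,11]; p,r=hang(2,e,-45,flip=True); print(p.round()); screw(p,r,8)
E
```

```text
61.625 [489.1 126.6 237.4] [ 179.1   38.  -163.6] 7.470381543543579 [   2.  -47.  136.   12.   54. -109.]
{'top': 154, 'sh': (224, 292), 'bit': (236, 316), 'tip': array([58.9, -0.5, 11. ])}
[529. 160. 179.]
8 rows of [-0.01, 0.08, 0.31] [0.01, 0.0, -0.02]
```

Request:
apply_moves(deltas=[[-0.01, 0.08, 0.31, 0.01, 0, -0.02, 0], [-0.01, 0.08, 0.31, 0.01, 0, -0.02, 0], [-0.01, 0.08, 0.31, 0.01, 0, -0.02, 0], [-0.01, 0.08, 0.31, 0.01, 0, -0.02, 0], [-0.01, 0.08, 0.31, 0.01, 0, -0.02, 0], [-0.01, 0.08, 0.31, 0.01, 0, -0.02, 0], [-0.01, 0.08, 0.31, 0.01, 0, -0.02, 0], [-0.01, 0.08, 0.31, 0.01, 0, -0.02, 0]])

```text
time: 62.62
tool_pos: [529.0, 159.8, 179.7]
tcp_rot: [-179.9, 38.0, -162.6]
ft_force: [0.6, -0.2, -1.0]
finger_gap: 7.1
grip_force: 68.6
```

```bash
python3 - <<'E'
from h import *
im,C=snap('wrist','w26'); s=sense(); print(s['tool_pos'].round(1),s['tcp_rot'].round(1),s['finger_gap']); print(bittip(im))
e=[-52.5,-1,11]; p,r=hang(2,e,-5,flip=True); screw(p,r,5)
E
```

```text
[528.8 160.  178.6] [-179.9   38.  -162.6] 7.02962069412298
{'top': 154, 'sh': (269, 292), 'bit': (244, 316), 'tip': array([58.9,  1.2, 11. ])}
5 rows of [-0.09, 0.0, 0.25] [0.0, -0.0, 0.01]
```

Request:
apply_moves(deltas=[[-0.09, 0, 0.25, 0, 0, 0, 0], [-0.09, 0, 0.25, 0, 0, 0, 0], [-0.09, 0, 0.25, 0, 0, 0, 0], [-0.09, 0, 0.25, 0, 0, 0, 0], [-0.09, 0, 0.25, 0, 0, 0, 0], [0, 0, 0, 0, 0, 0, 0]])

```text
time: 63.42
tool_pos: [560.9, 169.6, 158.2]
tcp_rot: [-179.9, 38.0, -162.6]
ft_force: [-0.8, -0.9, -1.0]
finger_gap: 7.9
grip_force: 68.6
```

```bash
python3 - <<'E'
from h import *
s=sense(); print(s['tool_pos'].round(1),s['tcp_rot'].round(1),s['ft_force'].round(1))
e=[-52.5,-1,11]; p,r=hang(2,e,25,flip=True); screw(p,r,4)
i2,C2=snap('side'); t=proj(C2,b2w([-6,30,182])); print('tip',t)
# bronze hole around tip in the side view, grey pixels inside it
f=i2.astype(float)+1; r,g,b=f[...,0],f[...,1],f[...,2]; m=((g/r<.77)&(b/r<.5)&(g/r>.66)&(r>60))
u,v=t.round().astype(int)
for y in range(v-9,v+10): print(y,''.join('#' if m[y,x] else ('o' if b[y,x]/r[y,x]>.8 and r[y,x]>80 else '.') for x in range(u-16,u+17)))
E
```

```text
[560.9 169.6 158.2] [-179.9   38.  -162.6] [-0.8 -0.9 -1. ]
4 rows of [-0.08, 0.0, 0.24] [0.0, -0.0, 0.01]
tip [212.64749567 226.88381653]
218 oooo..####..oooooooo............#
219 ooo..##.....oooo..............###
220 ooo.###..........####............
221 oo.....#.....########..........##
222 oo.....################.........#
223 o..#..#################.#......#.
224 ...#...########...#######.....#.#
225 ..##...#######.....###..#.....#..
226 .#........###.oooo...#####....#.#
227 #.......o...#.ooooo.######....#..
228 ....ooooooo...oooo....#####.....#
229 ...oooooooo....ooo..#######......
230 ..ooooooooo.......#..######..#.#.
231 .oooooooooo...####.#.########.#..
232 .oooooo......#################...
233 ..oo........#############.###..oo
234 ..............##########.####.ooo
235 .............###########.###..ooo
236 ............#.....####.####..oooo
```

The peg tip shows inside the ring. I'll push it on and release.

Request:
apply_moves(deltas=[[-0.08, 0, 0.25, 0, 0, 0, 0], [-0.08, 0, 0.25, 0, 0, 0, 0], [-0.08, 0, 0.25, 0, 0, 0, 0], [-0.08, 0, 0.25, 0, 0, 0, 0], [0, 0, 0, 0, 0, 0, 0]])

```text
time: 64.1
tool_pos: [585.8, 177.4, 140.4]
tcp_rot: [-179.9, 38.0, -162.6]
ft_force: [0.3, 0.1, -1.0]
finger_gap: 7.0
grip_force: 68.6
```

Request:
apply_moves(deltas=[[0, 0, 0, 0, 0, 0, 0.3], [0, 0, 0, 0, 0, 0, 0.3], [0, 0, 0, 0, 0, 0, 0.3], [0, 0, -0.3, 0, 0, 0, 0.3], [0, 0, -0.5, 0, 0, 0, 0.3], [0, 0, -0.7, 0, 0, 0, 0.3], [0, 0, -0.8, 0, 0, 0, 0.3], [0, 0, -0.8, 0, 0, 0, 0.35]])

```text
time: 65.1
tool_pos: [530.3, 160.1, 215.6]
tcp_rot: [-179.9, 38.1, -162.6]
ft_force: [0.2, -0.2, -0.4]
finger_gap: 30.1
grip_force: 0.0
```

```bash
python3 - <<'E'
from h import *
im,C=snap('wrist','w27'); s=sense(); print(s['time'],s['tool_pos'].round(1),s['ft_force'].round(1),s['tcp_rot'].round(1)); print(hung(im,C))
i2,C2=snap('side','s27'); print(hung(i2,C2))
a=np.load('fk.npy'); t=tab(1.4,186); t[2]=110; print('tab',t)
for yaw in (17.2,-162.8):
  print(yaw,ik(t,rot([180,0,yaw]),a,[8,-20,120,0,75,80 if yaw>0 else -100])[0].round(),end=' '); screw([400,90,200],[180,0,yaw],20)
E
```

```text
65.15 [530.6 160.1 218.8] [ 0.3 -0.1  3. ] [-179.8   38.3 -162.5]
{1: (0.42, 1.0), 2: (0.2, 1.0), 3: (0.37, 0.94), 4: (0.35, 0.56)}
{1: (0.43, 0.0), 2: (0.47, 0.0), 3: (0.33, 0.0), 4: (0.35, 0.17)}
tab [399.226671    87.68282492 110.        ]
17.2 [  5. -17. 123.  -0.  75.  78.] 20 rows of [0.08, 0.37, -0.08] [-0.64, -0.0, -1.85]
-162.8 [   5.  -17.  123.   -0.   75. -102.] 20 rows of [0.24, -0.05, -0.06] [-0.0, 0.42, 0.0]
```

View pics/w27.png

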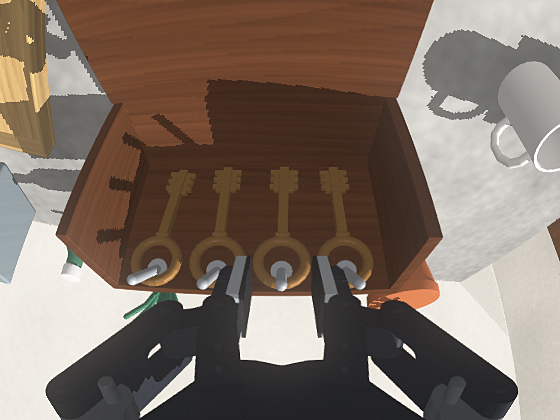

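```bash
python3 - <<'E'
from h import *
screw(b2w([-236,0,150]),[180,0,-162.8],14)
E
```

```text
14 rows of [0.39, -0.07, 0.03] [-0.0, 0.6, 0.0]
```

All four keys hang, each on its own peg (rings at about (158,260), (217,262), (281,262) and (346,262), upside-down view). Now I close the flap.

Request:
apply_moves(deltas=[[0.39, -0.07, 0.03, 0, 0.6, 0, 0.7], [0.39, -0.07, 0.03, 0, 0.6, 0, 0.7], [0.39, -0.07, 0.03, 0, 0.6, 0, 0.7], [0.39, -0.07, 0.03, 0, 0.6, 0, 0.7], [0.39, -0.07, 0.03, 0, 0.6, 0, 0.7], [0.39, -0.07, 0.03, 0, 0.6, 0, 0.7], [0.39, -0.07, 0.03, 0, 0.6, 0, 0.7], [0.39, -0.07, 0.03, 0, 0.6, 0, 0.7]])

```text
time: 66.2
tool_pos: [460.9, 120.7, 163.2]
tcp_rot: [-179.9, 15.9, -162.6]
ft_force: [0.5, -0.7, -0.2]
finger_gap: 59.8
grip_force: 0.0
```

Request:
apply_moves(deltas=[[0.39, -0.07, 0.03, 0, 0.6, 0, 0.7], [0.39, -0.07, 0.03, 0, 0.6, 0, 0.7], [0.39, -0.07, 0.03, 0, 0.6, 0, 0.7], [0.39, -0.07, 0.03, 0, 0.6, 0, 0.7], [0.39, -0.07, 0.03, 0, 0.6, 0, 0.7], [0.39, -0.07, 0.03, 0, 0.6, 0, 0.7], [0, 0, 0, 0, 0, 0, 0.7], [0, 0, 0, 0, 0, 0, 0.7]])

```text
time: 67.2
tool_pos: [400.2, 88.6, 147.2]
tcp_rot: [-179.9, -0.4, -162.6]
ft_force: [-0.2, 0.2, -0.6]
finger_gap: 59.9
grip_force: 0.0
```

```bash
python3 - <<'E'
from h import *
s=sense(); print(s['tool_pos'].round(1),w2b(s['tool_pos']).round(1),s['tcp_rot'].round(1),s['finger_gap'])
screw(b2w([-236,0,40]),[180,0,-162.8],6)
E
```

```text
[400.2  88.6 147.2] [-238.3    0.6  147.2] [-179.9   -0.4 -162.6] 59.88636912542305
6 rows of [-0.02, -0.0, 0.6] [-0.0, -0.02, 0.01]
```

Request:
apply_moves(deltas=[[-0.02, 0, 0.6, 0, -0.02, 0.01, 0.7], [-0.02, 0, 0.6, 0, -0.02, 0.01, 0.7], [-0.02, 0, 0.6, 0, -0.02, 0.01, 0.7], [-0.02, 0, 0.6, 0, -0.02, 0.01, 0.7], [-0.02, 0, 0.6, 0, -0.02, 0.01, 0.7], [-0.02, 0, 0.6, 0, -0.02, 0.01, 0.7], [0, 0, 0, 0, 0, 0, 0.7]], grip_force=40)

```text
time: 68.08
tool_pos: [401.8, 89.2, 38.3]
tcp_rot: [-180.0, -0.0, -162.9]
ft_force: [0.1, 0.5, 0.5]
finger_gap: 59.7
grip_force: 0.0
```

Request:
apply_moves(deltas=[[0, 0, 0, 0, 0, 0, 0], [0, 0, 0, 0, 0, 0, 0], [0, 0, 0, 0, 0, 0, 0], [0, 0, 0, 0, 0, 0, 0], [0, 0, 0, 0, 0, 0, 0]])

```text
time: 68.7
tool_pos: [404.2, 88.1, 40.8]
tcp_rot: [-179.8, 0.2, -162.9]
ft_force: [-0.4, -7.8, 4.4]
finger_gap: 23.4
grip_force: 40.4
```

```bash
python3 - <<'E'
from h import *
s=sense(); l=w2b(s['tool_pos']); print(l.round(1),s['finger_gap'],s['grip_force'],s['ft_force'].round(1))
h=np.array([l[0]+55,l[2]+5-20]); r=np.hypot(*h); th=np.arctan2(-h[0],h[1]); print(r,th)
c=None
for t in np.append(np.arange(th,.03,-(th-.03)/17.999),.03):
    n=np.array([-55-r*np.sin(t),15+r*np.cos(t)])
    if c is not None: print(round(t,2),np.round([-(n[0]-c[0])/30,-(n[1]-c[1])/30],2).tolist())
    c=n
E
```

```text
[-234.6   -1.1   40.8] 23.444229869566314 40.37930130958557 [-0.4 -7.8  4.4]
181.44730999509846 1.428138529502881
1.35 [-0.08, -0.46]
1.27 [-0.12, -0.45]
1.2 [-0.16, -0.44]
1.12 [-0.19, -0.43]
1.04 [-0.22, -0.41]
0.96 [-0.25, -0.4]
0.88 [-0.28, -0.37]
0.81 [-0.31, -0.35]
0.73 [-0.34, -0.33]
0.65 [-0.36, -0.3]
0.57 [-0.38, -0.27]
0.5 [-0.4, -0.24]
0.42 [-0.42, -0.21]
0.34 [-0.44, -0.17]
0.26 [-0.45, -0.14]
0.19 [-0.46, -0.1]
0.11 [-0.46, -0.07]
0.03 [-0.47, -0.03]
```

Request:
apply_moves(deltas=[[-0.08, 0, -0.46, 0, 0, 0, 0], [-0.12, 0, -0.45, 0, 0, 0, 0], [-0.16, 0, -0.44, 0, 0, 0, 0], [-0.19, 0, -0.43, 0, 0, 0, 0], [-0.22, 0, -0.41, 0, 0, 0, 0], [-0.25, 0, -0.4, 0, 0, 0, 0]])

```text
time: 69.45
tool_pos: [432.0, 96.9, 117.4]
tcp_rot: [-179.8, 0.0, -162.9]
ft_force: [4.5, -7.7, -6.7]
finger_gap: 23.1
grip_force: 39.5
```

Request:
apply_moves(deltas=[[-0.28, 0, -0.37, 0, 0, 0, 0], [-0.31, 0, -0.35, 0, 0, 0, 0], [-0.34, 0, -0.33, 0, 0, 0, 0], [-0.36, 0, -0.3, 0, 0, 0, 0], [-0.38, 0, -0.27, 0, 0, 0, 0], [-0.4, 0, -0.24, 0, 0, 0, 0]])

```text
time: 70.2
tool_pos: [490.7, 115.4, 173.1]
tcp_rot: [-179.8, -0.1, -162.9]
ft_force: [-1.9, -6.5, -2.3]
finger_gap: 22.8
grip_force: 40.2
```

Request:
apply_moves(deltas=[[-0.42, 0, -0.21, 0, 0, 0, 0], [-0.44, 0, -0.17, 0, 0, 0, 0], [-0.45, 0, -0.14, 0, 0, 0, 0], [-0.46, 0, -0.1, 0, 0, 0, 0], [-0.4, 0, -0.07, 0, 0, 0, 0]])

```text
time: 70.82
tool_pos: [553.4, 135.1, 194.6]
tcp_rot: [-179.9, -0.0, -162.9]
ft_force: [-3.2, -3.4, 1.2]
finger_gap: 23.0
grip_force: 40.6
```

```bash
python3 - <<'E'
from h import *
s=sense(); l=w2b(s['tool_pos']); print(l.round(1),s['finger_gap'],s['grip_force'],s['ft_force'].round(1))
h=np.array([l[0]+55,l[2]+5-20]); r=np.hypot(*h); print(r,np.arctan2(-h[0],h[1])-7/r)
E
```

```text
[-78.2  -0.3 194.6] 22.95387298091127 40.569507479667664 [-3.2 -3.4  1.2]
181.05954252975994 0.08981750020098292
```

Nearly shut. I'll push on gently until it meets the box, watching the force.

Request:
apply_moves(deltas=[[-0.3, 0, -0.02, 0, 0, 0, 0], [-0.2, 0, 0, 0, 0, 0, 0], [0, 0, 0, 0, 0, 0, 0]])

```text
time: 71.2
tool_pos: [568.7, 139.9, 195.8]
tcp_rot: [-179.9, 0.2, -162.9]
ft_force: [0.0, -3.4, 5.6]
finger_gap: 23.0
grip_force: 40.9
```

Request:
apply_moves(deltas=[[-0.12, 0, 0, 0, 0, 0, 0], [0, 0, 0, 0, 0, 0, 0]])

```text
time: 71.45
tool_pos: [571.8, 140.9, 195.9]
tcp_rot: [-179.9, 0.2, -162.9]
ft_force: [-1.4, -4.3, 5.7]
finger_gap: 22.7
grip_force: 41.2
```

Request:
apply_moves(deltas=[[-0.12, 0, 0, 0, 0, 0, 0], [0, 0, 0, 0, 0, 0, 0]])

```text
time: 71.7
tool_pos: [575.3, 142.0, 195.9]
tcp_rot: [-179.9, 0.2, -162.9]
ft_force: [-1.3, -2.5, 5.9]
finger_gap: 23.1
grip_force: 41.1
```

Request:
apply_moves(deltas=[[-0.1, 0, 0, 0, 0, 0, 0], [0, 0, 0, 0, 0, 0, 0]])

```text
time: 71.95
tool_pos: [578.1, 142.9, 195.9]
tcp_rot: [-179.9, 0.2, -162.9]
ft_force: [-2.3, -2.9, 6.3]
finger_gap: 23.1
grip_force: 41.0
```

```bash
python3 - <<'E'
from h import *
s=sense(); l=w2b(s['tool_pos']); print(l.round(1),s['finger_gap'],(BR.T@s['ft_force']).round(1))
E
```

```text
[-52.3  -0.2 195.9] 23.13333558913206 [-3.1 -2.1  6.3]
```

Request:
apply_moves(deltas=[[-0.1, 0, 0, 0, 0, 0, 0], [0, 0, 0, 0, 0, 0, 0]])

```text
time: 72.2
tool_pos: [578.3, 142.9, 195.8]
tcp_rot: [-179.9, -0.2, -162.9]
ft_force: [-17.2, -7.9, 14.8]
finger_gap: 23.1
grip_force: 41.9
```

```bash
python3 - <<'E'
from h import *
im,C=snap('wrist','w30'); s=sense(); l=w2b(s['tool_pos']); print(l.round(1),s['finger_gap'],(BR.T@s['ft_force']).round(1))
i2,C2=snap('side','s30'); i3,C3=snap('top')
A=im[:,:,::-1]; u,v=proj(C2,b2w([-55,20,140])).astype(int); B=cv2.resize(i2[v-60:v+60,u-80:u+80,::-1],(380,285),interpolation=cv2.INTER_CUBIC)
A=cv2.resize(A,(400,300)); out=np.zeros((300,790,3),np.uint8); out[:,:400]=A; out[:285,405:785]=B; cv2.imwrite('pics/c30.png',out)
E
```

```text
[-52.1  -0.2 195.8] 23.07410327803405 [-18.9  -2.4  15.5]
```

View pics/c30.png

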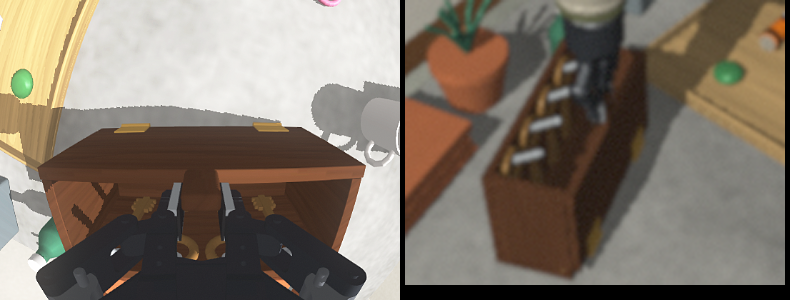

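The view shows the flap upright against the box with all four keys inside, and the force rose to 19 N at the stop. I'll release, back off and give it a final push from the front with closed fingers.

Request:
apply_moves(deltas=[[-0.03, 0, 0, 0, 0, 0, 0], [0, 0, 0, 0, 0, 0, 0.6], [0, 0, 0, 0, 0, 0, 0.6], [0, 0, 0, 0, 0, 0, 0.6], [0, 0, -0.4, 0, 0, 0, 0.6], [0, 0, -0.8, 0, 0, 0, 0.6], [0, 0, -0.8, 0, 0, 0, 0.6]])

```text
time: 73.22
tool_pos: [581.3, 144.4, 256.0]
tcp_rot: [-179.9, 0.1, -162.9]
ft_force: [0.5, -0.4, -0.2]
finger_gap: 50.7
grip_force: 0.0
```

Request:
apply_moves(deltas=[[0.7, 0, 0, 0, 0, 0, 0.1], [0.7, 0, 0, 0, 0, 0, 0], [0.6, 0, 0, 0, 0, 0, 0], [0, 0, 0.7, 0, 0, 0, 0], [0, 0, 0.7, 0, 0, 0, 0], [0, 0, 0.4, 0, 0, 0, 0], [0, 0, 0, 0, 0, 0, 0]])

```text
time: 74.1
tool_pos: [523.5, 126.6, 200.0]
tcp_rot: [-179.9, 0.0, -162.9]
ft_force: [-0.5, 0.1, -0.7]
finger_gap: -0.2
grip_force: 0.0
```

Request:
apply_moves(deltas=[[-0.3, 0, 0, 0, 0, 0, 0], [-0.3, 0, 0, 0, 0, 0, 0], [-0.2, 0, 0, 0, 0, 0, 0], [0, 0, 0, 0, 0, 0, 0]])

```text
time: 74.6
tool_pos: [547.4, 133.8, 200.6]
tcp_rot: [-179.9, 0.1, -162.9]
ft_force: [-0.3, 1.4, -0.1]
finger_gap: 0.4
grip_force: 0.0
```

```bash
python3 - <<'E'
from h import *
s=sense(); l=w2b(s['tool_pos']); print(l.round(1),s['finger_gap'],(BR.T@s['ft_force']).round(1))
E
```

```text
[-84.3   0.3 200.6] 0.40145852949729627 [ 0.2  1.4 -0.1]
```

Request:
apply_moves(deltas=[[-0.1, 0, 0, 0, 0, 0, 0], [-0.1, 0, 0, 0, 0, 0, 0], [0, 0, 0, 0, 0, 0, 0]])

```text
time: 74.97
tool_pos: [552.7, 135.5, 200.5]
tcp_rot: [-179.9, 0.1, -162.9]
ft_force: [0.3, 0.0, -0.3]
finger_gap: -0.0
grip_force: 0.0
```

Request:
apply_moves(deltas=[[-0.07, 0, 0, 0, 0, 0, 0], [0, 0, 0, 0, 0, 0, 0]])

```text
time: 75.22
tool_pos: [553.7, 135.8, 200.5]
tcp_rot: [-179.9, -0.1, -162.9]
ft_force: [-7.2, -1.9, 3.2]
finger_gap: -0.0
grip_force: 3.0
```

Request:
apply_moves(deltas=[[-0.06, 0, 0, 0, 0, 0, 0], [0, 0, 0, 0, 0, 0, 0]])

```text
time: 75.47
tool_pos: [553.9, 135.9, 200.4]
tcp_rot: [-179.9, -0.3, -162.9]
ft_force: [-16.1, -4.8, 10.0]
finger_gap: -0.0
grip_force: 8.5
```

Request:
apply_moves(deltas=[[0.4, 0, 0, 0, 0, 0, 0], [0.8, 0, 0, 0, 0, 0, 0], [0.8, 0, -0.5, 0, 0, 0, 0], [0.8, 0, -0.8, 0, 0, 0, 0], [0.3, 0, -1, 0, 0, 0, 0], [0, 0, -1, 0, 0, 0, 0], [0, 0, -0.5, 0, 0, 0, 0], [0, 0, 0, 0, 0, 0, 0]])

```text
time: 76.47
tool_pos: [467.8, 109.4, 315.2]
tcp_rot: [-179.9, 0.2, -162.9]
ft_force: [-0.6, 0.4, -0.5]
finger_gap: -0.2
grip_force: 0.0
```

```bash
python3 - <<'E'
from h import *
im,C=snap('wrist','w31'); s=sense(); print(s['time'],s['tool_pos'].round(1)); print('wrist',hung(im,C))
i2,C2=snap('side','s31'); print('side',hung(i2,C2)); i3,C3=snap('top','t31')
a=cv2.imread('pics/side0.png')[:,:,::-1].astype(int); d=np.abs(i2.astype(int)-a).sum(2)
for n,(x,y,z) in dict(mug=(466,442,45),oiler=(786,-37,75)).items():
    u,v=proj(C2,(x,y,z)).astype(int); print(n,(u,v),np.median(d[v-12:v+12,u-10:u+10]))
E
```

```text
76.525 [467.3 109.4 313.9]
wrist {1: (0.0, 0.0), 2: (0.03, 0.0), 3: (0.0, 0.0), 4: (0.13, 0.0)}
side {1: (0.43, 0.0), 2: (0.45, 0.06), 3: (0.37, 0.0), 4: (0.37, 0.17)}
mug (np.int64(199), np.int64(334)) 3.0
oiler (np.int64(216), np.int64(192)) 3.5
```

```bash
python3 -c "
from bench import *
print(hand_in())"
```

```text
the job is handed in; nothing more can be done
None
```

I handed the job in at 76.5 s: the flap was fully lowered, all four bronze gate keys hang each on its own peg, and the flap is pushed shut against its stop; I left the other tray items alone, and the mug and oil bottle did not move in the side view.

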